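Book out saw collars at the tool counter

ROBOT

A 6-joint arm with a two-finger parallel gripper is mounted at the origin on the work surface. World frame = base frame: x ahead of the robot, y to its left, z up, the work surface at z = 0. Lengths are in m, angles in rad, forces in N, time in s.
With the tool pointing down it reaches from about 0.425 to 0.95 m from the base axis. Payload 3.5 kg.
Tool frame: the origin (TCP) lies between the finger pads; the fingertips stand 19 mm ahead of it and the grasp point (between the pads) is the TCP; z points along the fingers, y is the line along which they close (so a half turn about z gives the same grasp; the last joint's range is limited). The gripper opens to 85 mm and grips with 20 to 120 N. Pads are 22 mm wide; open, the fingers measure 114 mm over their backs; the gripper's body (76 mm by 85 mm) begins 54 mm behind the grasp point. The pads swing forward as they close: fully open they stand 13 mm farther back than shut.
Start: joints at [-1.473, 0.286, 1.577, -0, 1.279, -0.15], TCP at [0.166, -0.654, 0.25] pointing down, gripper open.
Joint ranges: [-2.77, 2.77], [-0.9, 2.22], [0.21, 2.48], [-1.53, 4.67], [0.24, 2.81], [-2.84, 2.84]. Speed limits (rad/s): [2.79, 2.79, 3.14, 3.14, 3.14, 3.14].

INTERFACE

Orientations are given as a unit quaternion [x, y, z, w].
In Python, from plant import monitor, eyes, ctrl gives the robot as it stands.
- The arm moves only by the shell command python3 -m handwheel 'ROWS' [FORCE]. ROWS is JSON, a list of rows, each a list of 7 numbers: the shift along the tool's x, y, z in units of 40 cm (1.0 is 40 cm), then the turn, a rotation vector about the tool's x, y, z in units of pi rad (1.0 is pi rad), then the opening, from -1 (shut) to 1 (fully open). A call has 1 to 12 rows; each row is the pose to reach, as a shift and turn from the pose commanded when the call began, along the tool's axes at that moment, turning the shorter way round; what a row does not reach only later rows make up. A row lasts 1/8 s, in which the tool goes at most 62.5 mm and 10.7 degrees, less where a joint would pass 70% of its speed; a pose out of reach is approached as far as the arm can. A call with a number of a shift or a turn outside -1 to 1 is refused whole. A call with a gripper value outside its range is refused whole. The fingers move at their own pace and stop on an object; FORCE is the grip in N (left out, the last holds). Time passes only in rows, so rows that repeat a pose let the fingers close. It gives the time, the measured TCP pose, the force, the opening and the grip force at its end, in the units of the state.
- monitor.get_state(): the state, without advancing time (a new reading comes with each control period).
- eyes.read_camera(name): name is "scene" or "side" or "wrist"; returns the picture (384x512x3 uint8, red, green, blue); there is no depth.
- eyes.camera_params(name): a dict with "K" (3x3 intrinsics, pixels), "k1" (the pictures are not rectified: a ray, as slopes to the right and down, at radius r is drawn at 1 + k1 r^2 times it, then the intrinsics apply), "R" (3x3) and "t" (3): a world point X has camera coordinates R X + t. Camera axes: x right, y down, z forward; pixel columns grow to the right and rows downward; lengths in m; the calibration is good to about 2 mm. A picture is of the moment at which its call begins: read the wrist's pose just before it. camera_params takes no time and is no camera call; for the wrist camera it gives the pose at the moment of the call.
- ctrl.sign_off(): hands the job in; it is judged then, once.
The state is a dict: "time": time; "qpos": joint angles; "dq": joint speeds; "joint_efforts": joint torques, N m; "eef_pos": TCP position; "tcp_rot": TCP orientation; "contact_force": force on the tool from outside, world axes, zero at the start; "wrist_torque": the same for the moment, N m; "opening": opening from 0.0 (shut) to 1.0 (fully open); "finger_force": force on a finger pad.
Only numpy, scipy, OpenCV 4.12 (cv2) and the standard library are available. Lean on these libraries where they do the work, as an engineer would, in place of code of your own. Each camera call takes 0.05 s, during which the arm holds its last target. There are 200 camera calls.

TASK

Book the saw collars out for the panel saw: take the stylus from its block and press the counter's recessed booking button fully down with it to open the booking, then lift every collar off its hook and stand it on edge in the wooden rack, one to a slot. Once all of them are in, squeeze the scanner's trigger fully home for a moment and let it spring back, and after that press the booking button fully down once more with the stylus to close the booking. In the end the stylus stands in its block again and the other things on the bench are where they were.

Things in the scene. Friction and masses are not known exactly. Their poses are not given: they have to be found in the camera images.
- stylus: stylus, standing upright tip down in its block: steel pin 6 mm diameter and 38 mm long, above it an aluminium flange 28 mm diameter and 6 mm thick, above that a round black handle 16 mm diameter and 66 mm long; 110 mm in all, 60 g; origin at the pin's tip, z along it towards the handle
- stylus_block: dark wooden block, fixed to the bench, 48 x 48 mm and 46 mm high with an 18 mm round hole 42 mm deep in its top; origin at the centre of its underside, hole on its z axis. With the stylus in place its flange rests on the block's top and its tip is 8 mm above the block's underside
- counter: flat grey counter console, fixed, 84 mm (x) by 100 mm (y), 40 mm high, with a dark display on its +x half; origin at the centre of its underside. The button well is on its -x half, 18 mm from the centre; the two dark dots either side of it are only painted
- book_mouth (a point): centre of the mouth of the button well in the console's top face: a round hole 17 mm diameter and 14 mm deep with a thin steel ring round it
- book_top (a point): top of the white booking button inside the well, 12 mm diameter, 8 mm below the console's top; it moves with the button
- book (a joint): travel of the booking button: 0 up, 0.004 m fully down; springs back by itself; starts to move at about 1.3 N and takes about 4 N to push fully down, where it meets a hard stop
- hook_rail: fixed rail: 16 mm bar along y, axis 205 mm above the bench; origin on the bench under its middle. Four level arms, 8 mm thick, point to -x at y = -157.5, -52.5, 52.5 and 157.5 mm; each ends 88 mm from the bar's axis in a tip turned up 6 mm higher than the arm. To free a collar raise it 9 to 25 mm and draw it off to -x. Collars hang about 55 mm from the bar's axis
- collar0: steel saw collar: ring, 90 mm outside diameter, 36 mm bore, 12 mm thick, 0.25 kg; origin at its centre, its x axis is the ring's axis (the ring lies in its y-z plane). Hangs by its bore on a rail arm, 27 mm of rim above the arm; None if absent (two or three of the four are present)
- collar1: another collar, the same as collar0; None if absent in this run
- collar2: another collar, the same as collar0; None if absent in this run
- collar3: another collar, the same as collar0; None if absent in this run
- rack: loose wooden rack, 112 mm (x) by 164 mm (y), 40 mm high, 0.8 kg; origin at the centre of its underside. Three slots, at y = -56, 0 and 56 mm, run along x: each 20 mm wide, 96 mm long and 32 mm deep (floor 8 mm above the underside). A collar stands on edge in a slot with its axis along the rack's y, its centre over x = 0 and 53 mm above the rack's underside
- scanner: hand scanner clamped upside down on a fixed stand, its body (top 80 mm above the bench) along y with the nose to +y and its black grip standing up; origin on the bench under the grip's axis. The grip is 28 mm (x) by 30 mm (y) and rises from 80 to 165 mm; its back face is at y = -15 mm
- trigger_tip (a point): upper end of the scanner's trigger, a grey lever 20 mm wide and 8 mm thick on the +y side of the grip, leaning away from it; hinged 84 mm above the bench, 21 mm from the grip's axis, 60 mm long. Squeezed home it stands upright, outer face at y = 25 mm: grip and trigger then measure 40 mm together, untouched 57 mm at the tip
- trigger (a joint): angle of the trigger: 0 released, 0.28 rad fully squeezed towards the grip; springs back by itself, takes about 8 N halfway up its length or higher
- offcut: bystander: pale wooden offcut 70 x 110 x 22 mm
- tape: bystander: paper tape roll lying flat, 84 mm diameter, 24 mm high, open core
- tin: bystander: small tin, 56 mm diameter, 85 mm high
- carton: bystander: cardboard carton 60 x 90 x 45 mm
- pencil: bystander: flat carpenter's pencil 150 x 12 x 8 mm
- spanner: bystander: spanner lying flat
- gauge_block: bystander: steel block 50 x 30 x 30 mm
Things that resemble listed ones, but are neither listed nor needed, are in the scene too. Leave any purple look-alike of the scanner alone.

How it is judged:
By the outcome, as a careful person would: the job done as asked, in the order asked, and still so for the second after the job is handed in, with the robot touching nothing.
Of collar0, collar1, collar2, collar3 only 2 to 3 are there at a start; the rules pass over those that are not, and their reading is None.
At some moment in a run one of rack may be knocked a few centimetres aside while the robot is not near it.
It also fails if it takes over 210 s, if anything falls off the work surface, if the arm or the gripper's body presses on something with over 40 N, if the wrist force passes 120 N, or if a joint passes its speed limit or range.

## Working session

There is one attempt and no reset: what is moved stays moved. The work goes in short steps, Python scripts to look and compute and a shell command to move; the robot and the scene stay as the last step left them, time stands still between calls to the robot, and variables do not carry over. Pictures are saved under pics/ and viewed, at most 14 in all, crops included, and the job is handed in when it is done.

```bash
ls; mkdir -p pics; python3 - <<'E'
from plant import monitor, eyes
import cv2,numpy as np
s=monitor.get_state();print({k:np.round(v,3).tolist() for k,v in s.items()})
for n in ("scene","side","wrist"):
    im=eyes.read_camera(n);cv2.imwrite(f"pics/{n}0.png",im[:,:,::-1])
    p=eyes.camera_params(n);print(n,{k:np.round(v,3).tolist() for k,v in p.items()})
E
```

```text
pics
{'time': 0.0, 'qpos': [-1.473, 0.287, 1.578, -0.0, 1.279, -0.15], 'dq': [0.001, -0.001, 0.001, 0.001, -0.001, 0.001], 'joint_efforts': [-0.001, -40.599, -29.262, -0.0, 0.006, 0.0], 'eef_pos': [0.166, -0.654, 0.249], 'tcp_rot': [0.992, 0.124, 0.0, -0.001], 'contact_force': [0.623, 0.169, -0.228], 'wrist_torque': [0.0, -0.002, -0.008], 'finger_force': 0.0, 'opening': 0.999}
scene {'K': [[461.415, 0.0, 263.938], [0.0, 461.415, 197.049], [0.0, 0.0, 1.0]], 'k1': -0.139, 'R': [[0.671, 0.742, 0.017], [0.422, -0.363, -0.831], [-0.61, 0.564, -0.557]], 't': [-0.333, -0.094, 1.961]}
side {'K': [[416.308, 0.0, 257.212], [0.0, 416.308, 192.694], [0.0, 0.0, 1.0]], 'k1': -0.109, 'R': [[-0.857, -0.515, -0.009], [-0.331, 0.564, -0.756], [0.394, -0.646, -0.654]], 't': [0.432, 0.26, 1.073]}
wrist {'K': [[277.912, 0.0, 257.855], [0.0, 277.912, 189.113], [0.0, 0.0, 1.0]], 'k1': 0.001, 'R': [[0.245, -0.97, -0.002], [-0.93, -0.235, 0.284], [-0.276, -0.068, -0.959]], 't': [-0.674, -0.037, 0.379]}
```

View pics/scene0.png

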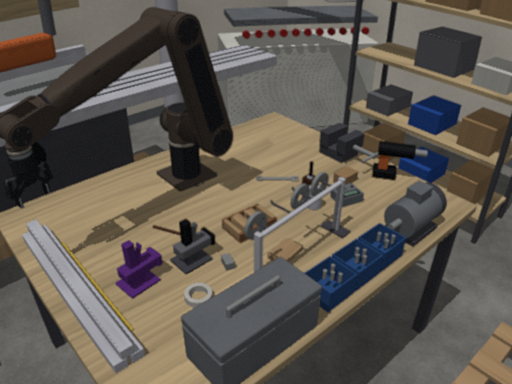

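View pics/side0.png

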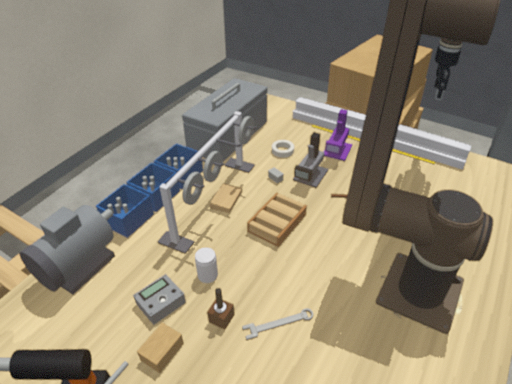

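```bash
cat > h.py <<'E'
import numpy as np, cv2
from plant import monitor, eyes
from scipy.spatial.transform import Rotation as Rn
def ray(n,uv,p=None):
    p=p or eyes.camera_params(n)
    K=np.array(p["K"]);R=np.array(p["R"]);t=np.array(p["t"])
    q=cv2.undistortPoints(np.array([[uv]],float),K,np.array([p["k1"],0,0,0.]))[0,0]
    d=R.T@np.array([q[0],q[1],1]); return -R.T@t, d/np.linalg.norm(d)
def plane(n,uv,z,p=None):
    o,d=ray(n,uv,p); return o+d*(z-o[2])/d[2]
def tri(*obs):
    A=np.zeros((3,3));b=np.zeros(3);L=[]
    for ob in obs:
        o,d=ray(*ob);M=np.eye(3)-np.outer(d,d);A+=M;b+=M@o;L.append((o,M))
    x=np.linalg.solve(A,b);return x,[round(float(np.linalg.norm(M@(x-o)))*1000,1) for o,M in L]
def proj(n,X,p=None):
    p=p or eyes.camera_params(n)
    return cv2.projectPoints(np.array(X,float).reshape(-1,3),cv2.Rodrigues(np.array(p["R"]))[0],np.array(p["t"]),np.array(p["K"]),np.array([p["k1"],0,0,0.]))[0].reshape(-1,2)
def pic(n,f,box=None,s=1):
    im=np.ascontiguousarray(eyes.read_camera(n)[:,:,::-1]);cv2.imwrite(f"pics/{f}_raw.png",im)
    if box: im=im[box[1]:box[3],box[0]:box[2]]
    if s!=1: im=cv2.resize(im,None,fx=s,fy=s,interpolation=cv2.INTER_CUBIC)
    cv2.imwrite(f"pics/{f}.png",im);return im
def st():
    s=monitor.get_state();R=Rn.from_quat(s["tcp_rot"])
    print("t",round(s["time"],2),"pos",np.round(s["eef_pos"],4),"eul",np.round(R.as_rotvec(),3),"q",np.round(s["qpos"],2),"F",np.round(s["contact_force"],1),"op",round(s["opening"],3),"ff",round(s["finger_force"],1))
    return s,R
def go(pos,Rt=None):
    "shift (units 40cm) and turn (units pi) from the present pose"
    s,R=st();sh=R.as_matrix().T@(np.array(pos)-s["eef_pos"])/0.4
    tu=(R.inv()*Rt).as_rotvec()/np.pi if Rt is not None else np.zeros(3)
    print("ROW",np.round(np.r_[sh,tu],4))
def down(yaw): # tool z down; tool y axis at angle yaw+90.. : tool x axis at yaw in world
    c,s=np.cos(yaw),np.sin(yaw)
    return Rn.from_matrix(np.array([[c,s,0],[s,-c,0],[0,0,-1.]]))
E
python3 - <<'E'
import cv2
im=cv2.imread("pics/side0.png")[85:345,100:340]
cv2.imwrite("pics/c1.png",cv2.resize(im,None,fx=2.3,fy=2.3,interpolation=cv2.INTER_CUBIC))
im=cv2.imread("pics/scene0.png")[150:310,105:375]
cv2.imwrite("pics/c2.png",cv2.resize(im,None,fx=2.9,fy=2.9,interpolation=cv2.INTER_CUBIC))
from h import *
for n,uv in dict(sty=(220,303),counter=(160,300),tin=(206,265),rack=(278,218),scanner=(311,175),railfoot1=(176,242),railfoot2=(238,165),purple=(338,148),wood=(160,345),carton=(228,198)).items(): print(n,plane("side",uv,0.03).round(3))
E
```

```text
sty [0.423 0.311 0.03 ]
counter [0.557 0.382 0.03 ]
tin [0.524 0.231 0.03 ]
rack [ 0.445 -0.025  0.03 ]
scanner [ 0.449 -0.262  0.03 ]
railfoot1 [0.647 0.208 0.03 ]
railfoot2 [ 0.692 -0.185  0.03 ]
purple [ 0.432 -0.457  0.03 ]
wood [0.476 0.478 0.03 ]
carton [ 0.625 -0.024  0.03 ]
```

View pics/c1.png

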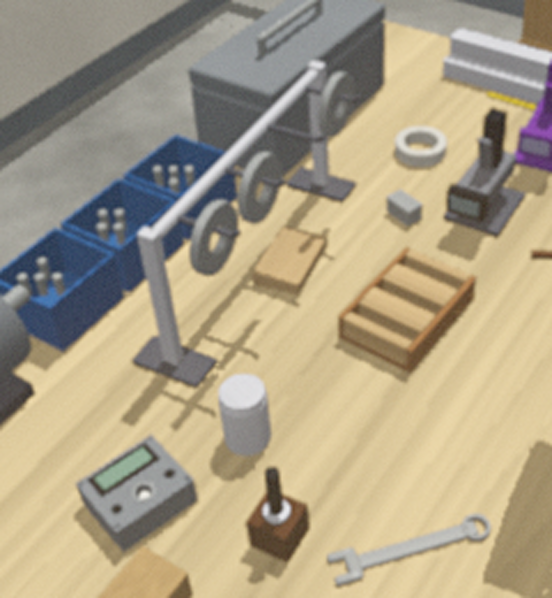

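View pics/c2.png

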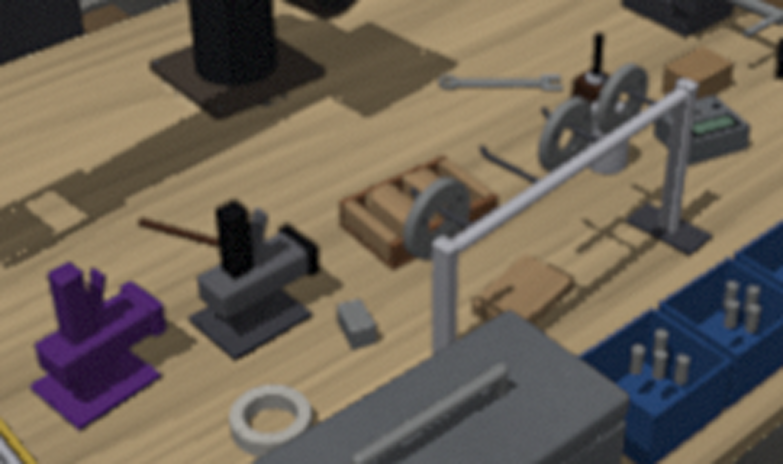

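```bash
python3 - <<'E'
from h import *
go([0.50,-0.25,0.35],down(0))
E
```

```text
t 0.15 pos [ 0.1655 -0.6539  0.2492] eul [-3.116 -0.388 -0.   ] q [-1.47  0.29  1.58 -0.    1.28 -0.15] F [-0.4 -0.1 -0.5] op 1.001 ff 0.0
ROW [ 1.0583e+00 -7.7420e-01 -2.5020e-01 -6.0000e-04 -0.0000e+00  7.8900e-02]
```

```bash
R='[1.0,-0.77,-0.25,0,0,0.079,1]'; python3 -m handwheel '[[1.0,-0.77,-0.25,0,0,0.079,1],[1.0,-0.77,-0.25,0,0,0.079,1],[1.0,-0.77,-0.25,0,0,0.079,1],[1.0,-0.77,-0.25,0,0,0.079,1],[1.0,-0.77,-0.25,0,0,0.079,1],[1.0,-0.77,-0.25,0,0,0.079,1],[1.0,-0.77,-0.25,0,0,0.079,1],[1.0,-0.77,-0.25,0,0,0.079,1],[1.0,-0.77,-0.25,0,0,0.079,1],[1.0,-0.77,-0.25,0,0,0.079,1],[1.0,-0.77,-0.25,0,0,0.079,1],[1.0,-0.77,-0.25,0,0,0.079,1]]'
python3 - <<'E'
from h import *
import json
im=pic("wrist","w1",None,1.5)
p=eyes.camera_params("wrist");json.dump({k:np.array(v).tolist() for k,v in p.items()},open("w1.json","w"))
go([0.50,0.25,0.35],down(0))
E
```

```text
time: 1.65
eef_pos: [0.4769, -0.2589, 0.3496]
tcp_rot: [1.0, -0.001, -0.001, -0.0]
contact_force: [0.0, -0.5, -0.8]
opening: 1.001
finger_force: 0.0
t 1.7 pos [ 0.477  -0.2588  0.3498] eul [-3.141e+00  4.000e-03  1.000e-03] q [-0.68 -0.07  1.78 -0.    1.43  0.89] F [-0.4 -0.3 -0.1] op 1.003 ff 0.0
ROW [ 5.4200e-02 -1.2721e+00 -0.0000e+00 -1.0000e-04  3.0000e-04 -8.0000e-04]
```

View pics/w1.png

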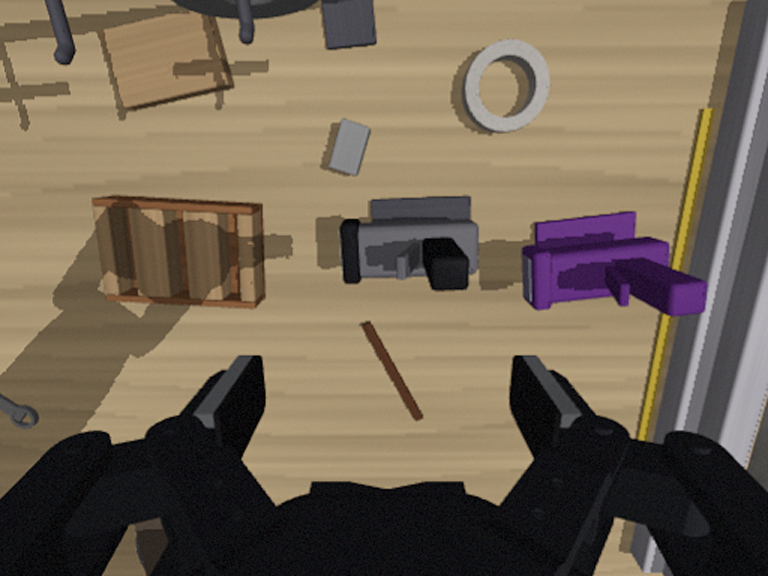

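```bash
python3 -m handwheel '[[0.05,-1.0,0,0,0,0,1],[0.05,-1.0,0,0,0,0,1],[0.05,-1.0,0,0,0,0,1],[0.05,-1.0,0,0,0,0,1],[0.05,-1.0,0,0,0,0,1],[0.05,-1.0,0,0,0,0,1],[0.05,-1.0,0,0,0,0,1],[0.05,-1.0,0,0,0,0,1]]' >/dev/null
python3 -m handwheel '[[-0.2,-0.37,0.1,0,0,0,1],[-0.2,-0.37,0.1,0,0,0,1],[-0.2,-0.37,0.1,0,0,0,1],[-0.2,-0.37,0.1,0,0,0,1],[-0.2,-0.37,0.1,0,0,0,1]]'
python3 - <<'E'
from h import *
import json
p=json.load(open("w1.json"))
for n,uv,z in [("rack",(95,200),.04),("r",(262,206),.04),("r",(264,305),.04),("r",(105,300),.04),("grip",(450,272),.165),("trig",(402,250),.142),("foot",(372,199),0.0),("foot",(470,197),0.0)]: print(n,plane("wrist",np.array(uv)/1.5,z,p).round(4))
im=pic("wrist","w2",None,1.5)
p=eyes.camera_params("wrist");json.dump({k:np.array(v).tolist() for k,v in p.items()},open("w2.json","w"))
st()
E
```

```text
time: 3.32
eef_pos: [0.4189, 0.289, 0.3106]
tcp_rot: [1.0, -0.001, 0.0, 0.0]
contact_force: [-0.3, -0.1, -0.0]
opening: 0.999
finger_force: 0.0
rack [0.5105 0.04   0.04  ]
r [ 0.504  -0.1304  0.04  ]
r [ 0.3962 -0.123   0.04  ]
r [0.4025 0.051  0.04  ]
grip [ 0.4668 -0.307   0.165 ]
trig [ 0.4791 -0.271   0.142 ]
foot [ 0.5072 -0.2421  0.    ]
foot [ 0.5091 -0.3514  0.    ]
t 3.38 pos [0.4192 0.2889 0.3108] eul [ 3.141e+00 -4.000e-03  2.000e-03] q [ 0.4  -0.13  1.91 -0.    1.36  1.98] F [-0.1  0.7  0.7] op 1.001 ff 0.0
```

View pics/w2.png

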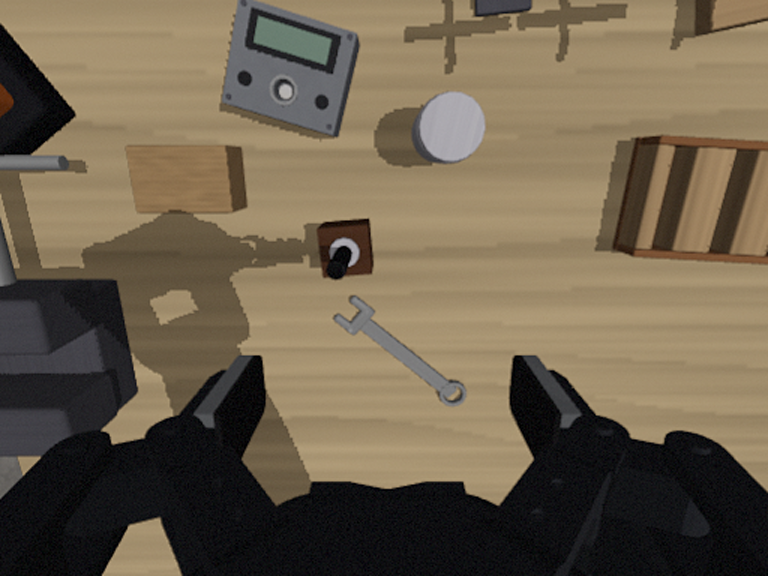

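```bash
python3 - <<'E'
from h import *
import json
p=json.load(open("w2.json"))
im=cv2.imread("pics/w2_raw.png");hsv=cv2.cvtColor(im,cv2.COLOR_BGR2HSV)
def blob(x0,y0,x1,y1,lo,hi):
    m=cv2.inRange(hsv[y0:y1,x0:x1],lo,hi);n,l,s,c=cv2.connectedComponentsWithStats(m);i=1+np.argmax(s[1:,4]);print(s[i]);
    ys,xs=np.where(l==i);e=cv2.fitEllipse(cv2.convexHull(np.stack([xs,ys],1).astype(np.int32)));return (c[i]+[x0,y0],np.array(e[0])+[x0,y0],e[1])
f=blob(205,140,255,190,(0,0,120),(180,60,255));print("flange",f,plane("wrist",f[1],.052,p).round(4))
b=blob(178,48,202,72,(0,0,200),(180,50,255));print("button",b,plane("wrist",b[0],.032,p).round(4))
for c in [(319,224),(370,219),(372,271),(321,277)]: print("blk",plane("wrist",np.array(c)/1.5,.046,p).round(4))
for c in [(240,0),(358,37),(338,136),(223,105)]: print("cnt",plane("wrist",np.array(c)/1.5,.04,p).round(4))
for c in [(245,78),(321,102),(285,91)]: print("dots",plane("wrist",np.array(c)/1.5,.04,p).round(4))
print("side flange/well", plane("side",(219.5,307.5),.052).round(4),plane("side",(162.5,299),.034).round(4))
E
```

```text
[ 16  19  18  19 130]
flange (array([231.82307692, 165.5       ]), array([229.46589851, 167.91976738]), (17.98407554626465, 19.361658096313477)) [0.4093 0.3288 0.052 ]Traceback (most recent call last):
  File "<stdin>", line 9, in <module>
  File "<stdin>", line 6, in blob
    return _wrapfunc(a, 'argmax', axis=axis, out=out, **kwds)
    return bound(*args, **kwds)
ValueError: attempt to get argmax of an empty sequence
```

```bash
python3 - <<'E'
from h import *
import json
p=json.load(open("w2.json"))
im=cv2.imread("pics/w2_raw.png");g=cv2.cvtColor(im,cv2.COLOR_BGR2GRAY)
print(g[54:68,182:200])
for c in [(319,224),(370,219),(372,271),(321,277)]: print("blk",plane("wrist",np.array(c)/1.5,.046,p).round(4))
for c in [(240,0),(358,37),(338,136),(223,105)]: print("cnt",plane("wrist",np.array(c)/1.5,.04,p).round(4))
for c in [(245,78),(321,102),(285,91)]: print("dots",plane("wrist",np.array(c)/1.5,.04,p).round(4))
print("side flange/well", plane("side",(219.5,307.5),.052).round(4),plane("side",(162.5,299),.034).round(4))
im=cv2.imread("pics/w2_raw.png")[0:200,140:300];cv2.imwrite("pics/c3.png",cv2.resize(im,None,fx=3,fy=3,interpolation=cv2.INTER_CUBIC))
E
```

```text
[[135 103  78  58  44  34  32  38  37  39  54  87 132 134 113 106 106 105]
 [123  87  61  48  37  50  71  80  62  50  47  46 107 134 127 107 106 106]
 [109  68  52  45  54  81 119 147 146 128  96  68  68 108 134 121 107 109]
 [ 93  58  46  48  89 139 158 175 182 174 157 118  76  81 122 131 116 106]
 [ 91  60  48  69 121 170 180 177 179 178 180 169 108  77 120 131 112 105]
 [ 85  57  47  69 145 174 176 176 177 175 178 183 135  74 122 133 115 104]
 [ 88  60  48  53 164 178 177 176 177 176 177 180 140  82 122 136 116 105]
 [ 97  61  51  57 162 180 177 177 176 176 176 180 139  77 121 136 118 108]
 [100  71  55  55 144 174 177 176 175 176 177 180 142  89 119 132 119 109]
 [116  82  58  62  90 164 178 176 177 177 178 178 128  97 126 121 109 110]
 [132 101  69  68  60 136 164 175 180 180 173 150  98 114 134 110 104 107]
 [132 126  96  67  63  73 112 146 156 157 134  87  97 129 131  97 100 110]
 [117 134 126 100  84  76  78  90  93  90  83 103 128 129 116  97 103 108]
 [110 122 132 130 120 112 112 110 111 115 118 132 132 114 103 106 107 109]]
blk [0.4346 0.3521 0.046 ]
blk [0.4391 0.3044 0.046 ]
blk [0.3892 0.3032 0.046 ]
blk [0.3834 0.3527 0.046 ]
cnt [0.6179 0.4088 0.04  ]
cnt [0.5907 0.3125 0.04  ]
cnt [0.5123 0.3322 0.04  ]
cnt [0.5382 0.432  0.04  ]
dots [0.5597 0.4105 0.04  ]
dots [0.5404 0.346  0.04  ]
dots [0.5493 0.3769 0.04  ]
side flange/well [0.4073 0.334  0.052 ] [0.5512 0.3784 0.034 ]
```

View pics/c3.png

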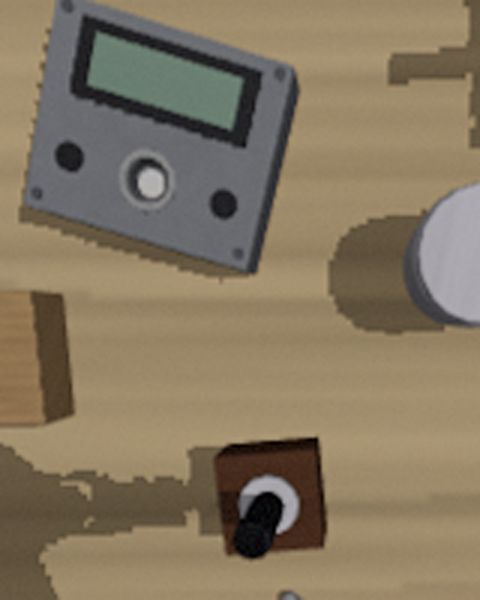

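```bash
python3 - <<'E'
from h import *
import json
p=json.load(open("w2.json"))
print(plane("wrist",(224,179.3),.118,p).round(4),plane("wrist",(229.6,167.8),.052,p).round(4))
print(plane("wrist",(190.2,60.4),.032,p).round(4),plane("wrist",(189.,59.7),.04,p).round(4))
go([0.410,0.329,0.20],down(0))
go([0.410,0.329,0.093],down(0))
E
```

```text
[0.4099 0.3287 0.118 ] [0.4095 0.3286 0.052 ]
[0.5508 0.3784 0.032 ] [0.5505 0.3781 0.04  ]
t 3.38 pos [0.4192 0.2889 0.3108] eul [ 3.141e+00 -4.000e-03  2.000e-03] q [ 0.4  -0.13  1.91 -0.    1.36  1.98] F [-0.1  0.7  0.7] op 1.001 ff 0.0
ROW [-2.350e-02 -1.002e-01  2.769e-01  1.000e-04 -3.000e-04 -8.000e-04]
t 3.38 pos [0.4192 0.2889 0.3108] eul [ 3.141e+00 -4.000e-03  2.000e-03] q [ 0.4  -0.13  1.91 -0.    1.36  1.98] F [-0.1  0.7  0.7] op 1.001 ff 0.0
ROW [-2.370e-02 -1.003e-01  5.444e-01  1.000e-04 -3.000e-04 -8.000e-04]
```

```bash
python3 -m handwheel '[[-0.0235,-0.1,0.2,0,0,0,0.2],[-0.0235,-0.1,0.3,0,0,0,0.2],[-0.0235,-0.1,0.45,0,0,0,0.2],[-0.0235,-0.1,0.544,0,0,0,0.2],[-0.0235,-0.1,0.544,0,0,0,0.2],[-0.0235,-0.1,0.544,0,0,0,0.2],[-0.0235,-0.1,0.544,0,0,0,-1],[-0.0235,-0.1,0.544,0,0,0,-1],[-0.0235,-0.1,0.544,0,0,0,-1],[-0.0235,-0.1,0.544,0,0,0,-1]]' 50
python3 -m handwheel '[[0,0,0,0,0,0,-1],[0,0,0,0,0,0,-1]]'
python3 - <<'E'
from h import *
go([0.5506,0.3782,0.175],down(0))
E
```

```text
time: 4.62
eef_pos: [0.4098, 0.3309, 0.0946]
tcp_rot: [1.0, -0.0, 0.001, -0.001]
contact_force: [0.4, -1.3, 7.4]
opening: 0.176
finger_force: 48.7
time: 4.88
eef_pos: [0.4098, 0.3309, 0.0945]
tcp_rot: [1.0, 0.0, 0.001, -0.0]
contact_force: [0.5, -1.9, 5.9]
opening: 0.174
finger_force: 48.7
t 4.88 pos [0.4098 0.3309 0.0945] eul [-3.141 -0.    -0.004] q [ 0.49  0.15  2.05 -0.    0.94  2.06] F [ 0.5 -1.9  5.9] op 0.174 ff 48.7
ROW [ 3.525e-01 -1.185e-01 -2.001e-01 -3.000e-04 -9.000e-04  0.000e+00]
```

```bash
python3 -m handwheel '[[0,0,-0.1,0,0,0,-1],[0,0,-0.2,0,0,0,-1],[0,0,-0.2,0,0,0,-1],[0.352,-0.12,-0.2,0,0,0,-1],[0.352,-0.12,-0.2,0,0,0,-1],[0.352,-0.12,-0.2,0,0,0,-1],[0.352,-0.12,-0.2,0,0,0,-1],[0.352,-0.12,-0.2,0,0,0,-1]]'
python3 - <<'E'
from h import *
im=pic("side","s2",(100,220,300,370),3)
pic("wrist","w3",(130,60,382,260),3)
go([0.5506,0.3782,0.13],down(0))
E
```

```text
time: 5.88
eef_pos: [0.5478, 0.3779, 0.171]
tcp_rot: [1.0, -0.0, -0.002, 0.001]
contact_force: [-0.1, 0.7, -1.4]
opening: 0.171
finger_force: 48.8
t 5.97 pos [0.548 0.378 0.172] eul [ 3.141e+00  0.000e+00 -3.000e-03] q [0.45 0.34 1.66 0.   1.14 2.02] F [-0.2 -0.5 -0.7] op 0.176 ff 48.8
ROW [ 0.0068 -0.0006  0.105   0.0002  0.0005  0.    ]
```

View pics/w3.png

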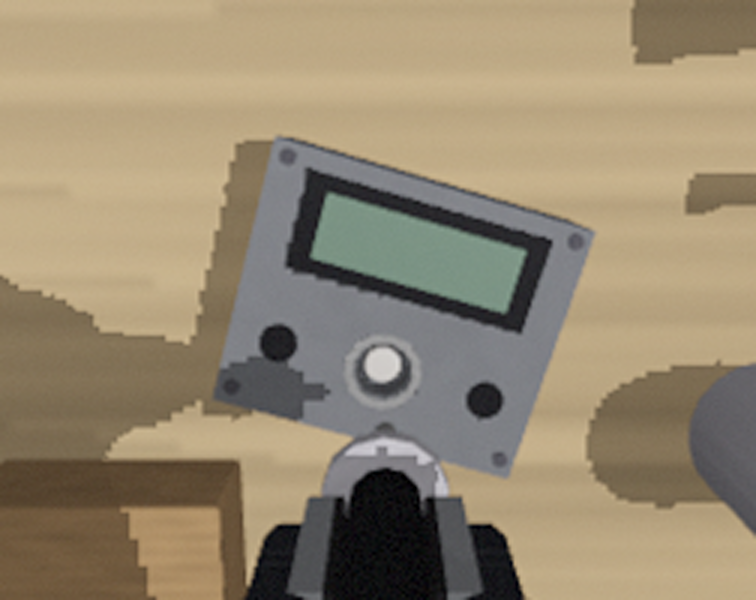

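```bash
python3 - <<'E'
from h import *
s,R=st();print(proj("wrist",[s["eef_pos"]-[0,0,.0865],[.5506,.3782,.04]]).round(1))
print("tip",plane("wrist",(258.3,202.),.0855).round(4),"flange",plane("wrist",(258.5,226),.127).round(4),"well",plane("wrist",(257.7,183.8),.04).round(4),"btn",plane("wrist",(257.5,181.5),.032).round(4))
E
```

```text
t 5.97 pos [0.548 0.378 0.172] eul [ 3.141e+00  0.000e+00 -3.000e-03] q [0.45 0.34 1.66 0.   1.14 2.02] F [-0.2 -0.5 -0.7] op 0.176 ff 48.8
[[257.8 200.8]
 [257.6 182.6]]
tip [0.5469 0.3776 0.0855] flange [0.5447 0.3775 0.127 ] well [0.5494 0.3781 0.04  ] btn [0.5495 0.3783 0.032 ]
```

```bash
python3 -m handwheel '[[0.005,0,0,0,0,0,-1],[0.005,0,0.08,0,0,0,-1],[0.005,0,0.12,0,0,0,-1],[0.005,0,0.135,0,0,0,-1],[0.005,0,0.142,0,0,0,-1],[0.005,0,0.147,0,0,0,-1],[0.005,0,0.147,0,0,0,-1],[0.005,0,0.147,0,0,0,-1]]'
python3 - <<'E'
from h import *
st()
E
```

```text
time: 6.98
eef_pos: [0.5519, 0.3786, 0.1149]
tcp_rot: [1.0, -0.0, 0.001, -0.0]
contact_force: [-1.9, -1.0, 3.3]
opening: 0.176
finger_force: 48.9
t 6.97 pos [0.5519 0.3786 0.1149] eul [-3.141e+00  1.000e-03 -2.000e-03] q [0.45 0.41 1.69 0.   1.05 2.02] F [-1.9 -1.   3.3] op 0.176 ff 48.9
```

```bash
python3 -m handwheel '[[0,0,0.004,0,0,0,-1],[0,0,0.006,0,0,0,-1],[0,0,0.006,0,0,0,-1]]'; python3 -m handwheel '[[0,0,0.004,0,0,0,-1],[0,0,0.006,0,0,0,-1],[0,0,0.006,0,0,0,-1]]'
```

```text
time: 7.35
eef_pos: [0.5524, 0.3787, 0.1142]
tcp_rot: [1.0, -0.0, 0.001, -0.0]
contact_force: [-2.8, -2.7, 9.7]
opening: 0.173
finger_force: 49.7
time: 7.72
eef_pos: [0.5528, 0.3789, 0.114]
tcp_rot: [1.0, -0.0, 0.001, -0.0]
contact_force: [-5.2, -4.3, 15.8]
opening: 0.17
finger_force: 50.4
```

```bash
python3 -m handwheel '[[0,0,-0.1,0,0,0,-1],[0,0,-0.16,0,0,0,-1],[-0.357,0.12,-0.16,0,0,0,-1],[-0.357,0.12,-0.16,0,0,0,-1],[-0.357,0.12,-0.16,0,0,0,-1],[-0.357,0.12,-0.16,0,0,0,-1],[-0.357,0.12,-0.16,0,0,0,-1]]' 
python3 - <<'E'
from h import *
go([.4102,.329,.095])
E
```

```text
time: 8.6
eef_pos: [0.4097, 0.3307, 0.1735]
tcp_rot: [1.0, -0.0, 0.001, -0.0]
contact_force: [1.5, -0.2, -0.8]
opening: 0.171
finger_force: 49.0
t 8.6 pos [0.4097 0.3307 0.1735] eul [-3.141e+00  1.000e-03 -3.000e-03] q [ 0.49  0.04  2.01 -0.    1.1   2.06] F [ 1.5 -0.2 -0.8] op 0.171 ff 49.0
ROW [0.0008 0.0045 0.1962 0.     0.     0.    ]
```

```bash
python3 -m handwheel '[[0,0.004,0.1,0,0,0,-1],[0,0.004,0.15,0,0,0,-1],[0,0.004,0.185,0,0,0,-1],[0,0.004,0.195,0,0,0,-1],[0,0.004,0.197,0,0,0,-1],[0,0.004,0.197,0,0,0,-1]]' 
python3 -m handwheel '[[0,0,0,0,0,0,0],[0,0,0,0,0,0,0],[0,0,0,0,0,0,0],[0,0,-0.1,0,0,0,0],[0,0,-0.25,0,0,0,0],[0,0,-0.4,0,0,0,0],[0,0,-0.55,0,0,0,0],[0,0,-0.55,0,0,0,0]]' 
python3 - <<'E'
from h import *
pic("wrist","w4",(130,60,382,260),2);go([0.52,0.12,0.38],down(np.pi/2))
E
```

```text
time: 9.35
eef_pos: [0.4093, 0.3292, 0.0952]
tcp_rot: [1.0, -0.0, 0.001, -0.0]
contact_force: [-1.0, 0.5, 0.4]
opening: 0.169
finger_force: 49.1
time: 10.35
eef_pos: [0.4109, 0.33, 0.3217]
tcp_rot: [1.0, -0.0, 0.006, -0.003]
contact_force: [0.1, 0.8, -0.6]
opening: 0.502
finger_force: 0.0
t 10.4 pos [0.4097 0.3293 0.3178] eul [-3.138e+00  1.000e-03 -1.000e-02] q [ 0.48 -0.1   1.87 -0.    1.37  2.06] F [ 0.2  0.2 -0.2] op 0.497 ff 0.0
ROW [ 0.277   0.5227 -0.1555  0.0007 -0.0023 -0.5001]
```

View pics/w4.png

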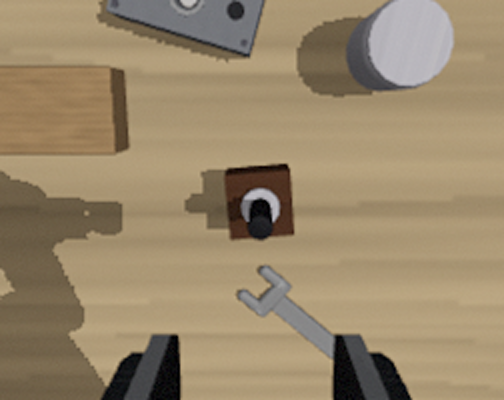

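```bash
python3 - <<'E'
from h import *
for n,a,b in [("bar-",(238.3,114.6),(258.4,233.8)),("bar+",(165.2,186.3),(341.6,180.3)),("A",(191.3,188),(320.5,183.4)),("B",(212.2,166.3),(300.5,195.9)),("C",(247,128.5),(256.7,225.2))]:
    x,e=tri(("side",a),("scene",b));print(n,x.round(4),e)
E
python3 -m handwheel '[[0.27,0.52,-0.15,0,0,-0.5,0],[0.27,0.52,-0.15,0,0,-0.5,0],[0.27,0.52,-0.15,0,0,-0.5,0],[0.27,0.52,-0.15,0,0,-0.5,0],[0.27,0.52,-0.15,0,0,-0.5,0],[0.27,0.52,-0.15,0,0,-0.5,0],[0.27,0.52,-0.15,0,0,-0.5,0],[0.27,0.52,-0.15,0,0,-0.5,0],[0.27,0.52,-0.15,0,0,-0.5,0],[0.27,0.52,-0.15,0,0,-0.5,0]]'
```

```text
bar- [ 0.7017 -0.2127  0.213 ] [0.8, 0.8]
bar+ [0.669  0.1881 0.2128] [1.4, 1.4]
A [0.6189 0.1425 0.1952] [0.2, 0.2]
B [0.6271 0.0367 0.1945] [0.1, 0.1]
C [ 0.649  -0.1761  0.1955] [3.6, 3.6]
time: 11.65
eef_pos: [0.516, 0.1207, 0.372]
tcp_rot: [0.708, 0.706, -0.001, -0.001]
contact_force: [-0.9, -0.2, 0.7]
opening: 0.502
finger_force: 0.0
```

```bash
python3 - <<'E'
from h import *
pic("wrist","w5",None,1.5)
p=eyes.camera_params("wrist");print(proj("wrist",[[.6174,.1405,.236],[.626,.036,.236],[.643,-.1735,.236]]).round(1)*1.5)
go([0.6174,0.1415,0.30],down(np.pi/2+.081))
import json;json.dump({k:np.array(v).tolist() for k,v in p.items()},open("w5.json","w"))
E
```

```text
[[547.65 246.  ]
 [544.05 391.95]
 [538.5  610.65]]
t 11.7 pos [0.5161 0.1207 0.3724] eul [-2.223 -2.217  0.004] q [ 0.04 -0.11  1.78  0.    1.47  0.04] F [ 0.6 -0.3 -0.4] op 0.501 ff 0.0
ROW [ 0.0527  0.2536  0.1802 -0.001  -0.     -0.0267]
```

View pics/w5.png

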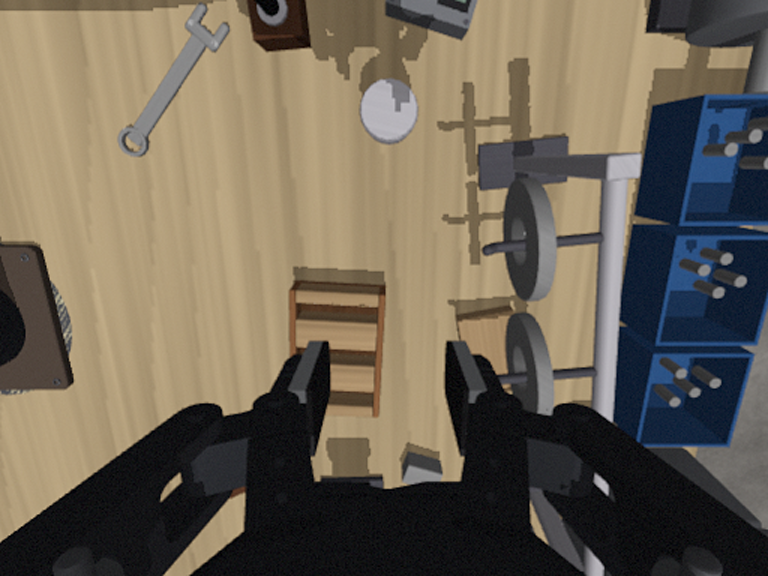

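```bash
python3 -m handwheel '[[0.0527,0.2536,0.1,0,0,-0.0267,-0.3],[0.0527,0.2536,0.1,0,0,-0.0267,-0.3],[0.0527,0.2536,0.1,0,0,-0.0267,-0.3],[0.0527,0.2536,0.18,0,0,-0.0267,-0.3],[0.0527,0.2536,0.18,0,0,-0.0267,-0.3]]'
python3 - <<'E'
from h import *
s,R=st()
pic("wrist","w6");pic("side","s6",(150,100,270,220),4);pic("scene","sc6",(250,130,370,250),4)
a=cv2.imread("pics/s6.png");b=cv2.imread("pics/sc6.png");cv2.imwrite("pics/m6.png",cv2.resize(np.hstack([a,b]),(800,400)))
go([0.6174,0.1415,0.235],down(np.pi/2+.081))
E
```

```text
time: 12.32
eef_pos: [0.6161, 0.1416, 0.2995]
tcp_rot: [0.677, 0.736, -0.002, -0.002]
contact_force: [-0.6, 0.3, 0.2]
opening: 0.35
finger_force: 0.0
t 12.32 pos [0.6161 0.1416 0.2995] eul [-2.125 -2.308  0.007] q [ 0.07  0.16  1.63 -0.    1.35 -0.02] F [-0.6  0.3  0.2] op 0.35 ff 0.0
t 12.47 pos [0.618  0.1418 0.3042] eul [2.126 2.31  0.003] q [ 0.07  0.16  1.63  0.    1.35 -0.02] F [0.5 0.3 1. ] op 0.351 ff 0.0
ROW [-0.0005 -0.002   0.1731  0.0007  0.      0.0006]
```

View pics/m6.png

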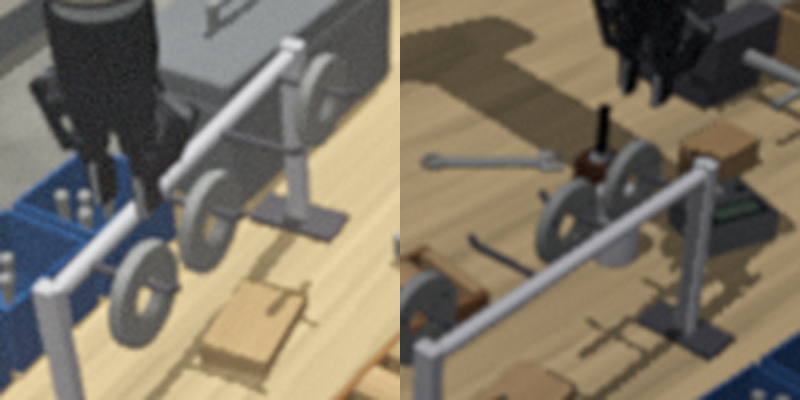

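```bash
python3 -m handwheel '[[0,-0.002,0.1,0,0,0,-0.3],[0,-0.002,0.15,0,0,0,-0.3],[0,-0.002,0.168,0,0,0,-0.3],[0,-0.002,0.168,0,0,0,-0.3]]'
python3 -m handwheel '[[0,0,0,0,0,0,-1],[0,0,0,0,0,0,-1],[0,0,0,0,0,0,-1],[0,0,0,0,0,0,-1]]' 70
```

```text
time: 12.98
eef_pos: [0.6174, 0.1417, 0.2356]
tcp_rot: [0.677, 0.736, 0.0, 0.0]
contact_force: [0.4, 0.2, 0.9]
opening: 0.35
finger_force: 0.0
time: 13.48
eef_pos: [0.6179, 0.1418, 0.237]
tcp_rot: [0.677, 0.736, 0.001, 0.001]
contact_force: [-0.2, 0.5, 5.6]
opening: 0.12
finger_force: 71.5
```

```bash
python3 -m handwheel '[[0,0,-0.04,0,0,0,-1],[0,0,-0.04,0,0,0,-1],[0,0,-0.04,0,0,0,-1],[0,-0.08,-0.04,0,0,0,-1],[0,-0.16,-0.04,0,0,0,-1],[0,-0.16,-0.04,0,0,0,-1],[0,-0.16,-0.12,0,0,0,-1],[0,-0.16,-0.12,0,0,0,-1]]'
python3 - <<'E'
from h import *
st()
pic("side","s7",(150,80,330,230),4);pic("scene","sc7")
pic("wrist","w7")
E
```

```text
time: 14.48
eef_pos: [0.5555, 0.1364, 0.2861]
tcp_rot: [0.677, 0.736, 0.002, 0.002]
contact_force: [0.8, -0.1, -2.4]
opening: 0.122
finger_force: 70.6
t 14.47 pos [0.5555 0.1364 0.2861] eul [2.124 2.309 0.008] q [ 0.06  0.03  1.8  -0.    1.3  -0.02] F [ 0.8 -0.1 -2.4] op 0.122 ff 70.6
```

View pics/s7.png

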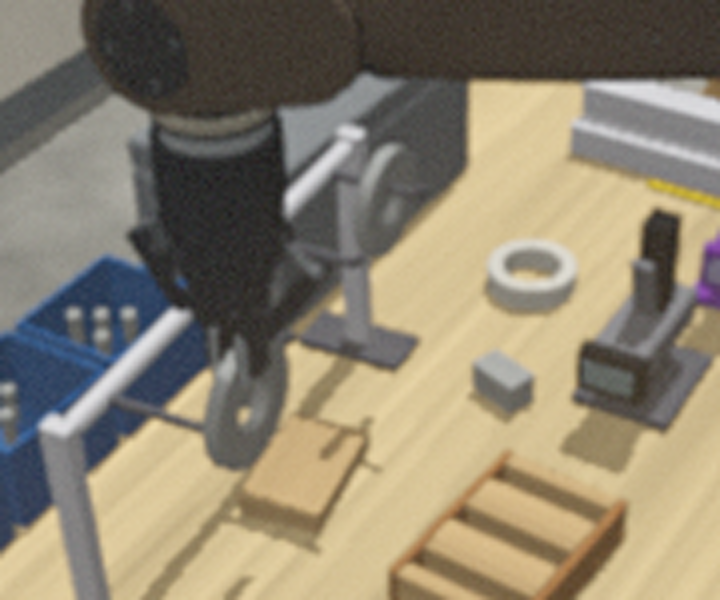

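```bash
python3 - <<'E'
from h import *
go([0.45,0.10,0.29],down(-.037))
E
```

```text
t 14.62 pos [0.5533 0.1363 0.2817] eul [-2.126e+00 -2.311e+00  2.000e-03] q [ 0.06  0.03  1.81 -0.    1.31 -0.02] F [-0.2  0.6 -3. ] op 0.119 ff 70.6
ROW [-6.890e-02 -2.650e-01 -2.030e-02 -4.000e-04  5.000e-04  5.383e-01]
```

```bash
python3 -m handwheel '[[-0.069,-0.265,-0.02,0,0,0.538,-1],[-0.069,-0.265,-0.02,0,0,0.538,-1],[-0.069,-0.265,-0.02,0,0,0.538,-1],[-0.069,-0.265,-0.02,0,0,0.538,-1],[-0.069,-0.265,-0.02,0,0,0.538,-1],[-0.069,-0.265,-0.02,0,0,0.538,-1],[-0.069,-0.265,-0.02,0,0,0.538,-1],[-0.069,-0.265,-0.02,0,0,0.538,-1],[-0.069,-0.265,-0.02,0,0,0.538,-1],[-0.069,-0.265,-0.02,0,0,0.538,-1],[-0.069,-0.265,-0.02,0,0,0.538,-1]]'
python3 - <<'E'
from h import *
s,R=st();im=pic("wrist","w8",None,1.5)
import json;p=eyes.camera_params("wrist");json.dump({k:np.array(v).tolist() for k,v in p.items()},open("w8.json","w"))
E
```

```text
time: 16.0
eef_pos: [0.4499, 0.1, 0.2903]
tcp_rot: [1.0, -0.017, -0.001, 0.0]
contact_force: [-0.2, 0.3, -3.1]
opening: 0.119
finger_force: 70.5
t 16.0 pos [0.4499 0.1    0.2903] eul [ 3.141e+00 -5.200e-02 -2.000e-03] q [-0.   -0.23  2.03 -0.    1.34  1.6 ] F [-0.2  0.3 -3.1] op 0.119 ff 70.5
```

View pics/w8.png

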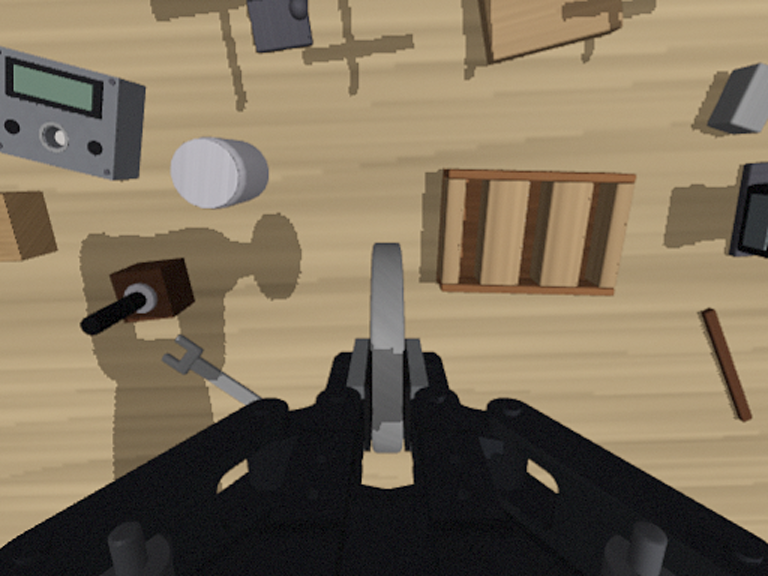

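```bash
python3 - <<'E'
from h import *
import json
p=json.load(open("w8.json"))
for c in [(444,170),(635,174.5),(614,289),(441,287)]: print(plane("wrist",np.array(c)/1.5,.04,p).round(4))
im=cv2.imread("pics/w8_raw.png");b=im[104:204,285:435]
cv2.imwrite("pics/c8.png",cv2.resize(b,None,fx=5,fy=5,interpolation=cv2.INTER_CUBIC))
E
```

```text
[0.5119 0.0484 0.04  ]
[ 0.5024 -0.1172  0.04  ]
[ 0.3984 -0.1117  0.04  ]
[0.4059 0.0507 0.04  ]
```

View pics/c8.png

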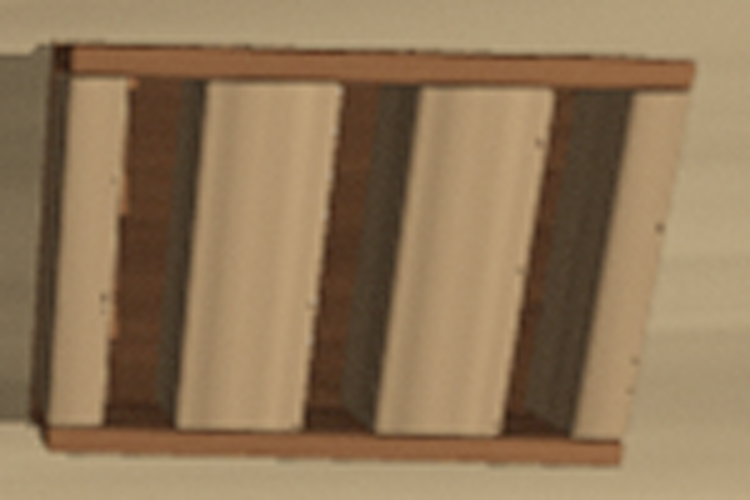

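```bash
cat > rk.py <<'E'
from h import *
def fit(L,P,z=.04):
    "rigid 2D fit of rack local points L to world points P"
    L=np.array(L);P=np.array(P)[:,:2];lc=L.mean(0);pc=P.mean(0);a=L-lc;b=P-pc
    th=np.arctan2((a[:,0]*b[:,1]-a[:,1]*b[:,0]).sum(),(a*b).sum());c,s=np.cos(th),np.sin(th);M=np.array([[c,-s],[s,c]])
    o=pc-M@lc;res=(P-(L@M.T+o))*1000;return o,th,M,res
E
python3 - <<'E'
from rk import *
import json
p=json.load(open("w8.json"))
obs=[((70,45),(.056,.082)),((694,62),(.056,-.082)),((622,463),(-.056,-.082)),((48,452),(-.056,.082))]
e=[(130,80,105,425,.066),(207,80,178,428,.046),(342,85,303,430,.01),(420,88,377,432,-.01),(556,90,502,435,-.046),(632,92,574,438,-.066)]
for a,b,c,d,y in e: obs+=[((a,b),(.048,y)),((c,d),(-.048,y))]
P=[plane("wrist",((u+.5)/5-.5+285,(v+.5)/5-.5+104),.04,p) for (u,v),_ in obs]
o,th,M,res=fit([l for _,l in obs],P)
print(o.round(4),round(th,4));print(res.round(1).tolist())
for y in (.056,0,-.056): print("slot",y,(M@[0,y]+o).round(4))
E
```

```text
[ 0.4525 -0.0338] -0.0553
[[-0.3, 0.1], [-1.1, 1.6], [1.2, 0.8], [0.9, -0.7], [-0.8, -0.1], [1.2, -0.3], [-0.3, -0.2], [0.7, -0.8], [-0.8, 0.4], [0.9, 0.0], [-1.2, -0.1], [0.7, -0.8], [-1.0, 0.3], [0.6, -0.0], [-1.0, 0.3], [0.2, -0.4]]
slot 0.056 [0.4556 0.0221]
slot 0 [ 0.4525 -0.0338]
slot -0.056 [ 0.4494 -0.0898]
```

```bash
python3 - <<'E'
from h import *
go([0.4556,.0221,0.29],down(-.055))
go([0.4556,.0221,0.101],down(-.055))
E
```

```text
t 16.05 pos [0.45   0.1    0.2905] eul [ 3.141e+00 -5.300e-02 -2.000e-03] q [-0.   -0.23  2.03 -0.    1.34  1.6 ] F [ 0.1 -0.2 -3.2] op 0.118 ff 70.5
ROW [0.0207 0.1941 0.0013 0.     0.0003 0.0067]
t 16.05 pos [0.45   0.1    0.2905] eul [ 3.141e+00 -5.300e-02 -2.000e-03] q [-0.   -0.23  2.03 -0.    1.34  1.6 ] F [ 0.1 -0.2 -3.2] op 0.118 ff 70.5
ROW [2.120e-02 1.941e-01 4.738e-01 0.000e+00 3.000e-04 6.700e-03]
```

```bash
python3 -m handwheel '[[0.021,0.194,0,0,0,0.0067,-1],[0.021,0.194,0,0,0,0.0067,-1],[0.021,0.194,0.1,0,0,0.0067,-1],[0.021,0.194,0.2,0,0,0.0067,-1],[0.021,0.194,0.3,0,0,0.0067,-1],[0.021,0.194,0.36,0,0,0.0067,-1],[0.021,0.194,0.36,0,0,0.0067,-1]]'
python3 - <<'E'
from h import *
st();pic("wrist","w9",(150,60,500,260),2.2)
go([0.4556,.0221,0.101],down(-.055))
E
```

```text
time: 16.92
eef_pos: [0.454, 0.0226, 0.1449]
tcp_rot: [1.0, -0.028, -0.003, -0.001]
contact_force: [-0.1, 0.5, -2.0]
opening: 0.12
finger_force: 70.5
t 16.93 pos [0.454  0.0226 0.1449] eul [-3.139  0.088  0.009] q [-0.17 -0.09  2.19  0.    1.05  1.45] F [-0.1  0.5 -2. ] op 0.12 ff 70.5
t 16.98 pos [0.4554 0.0224 0.1467] eul [-3.14e+00  8.80e-02  3.00e-03] q [-0.17 -0.09  2.19  0.    1.05  1.45] F [ 1.4  0.7 -2.8] op 0.121 ff 70.5
ROW [ 8.000e-04  7.000e-04  1.143e-01 -1.000e-04  5.000e-04 -4.000e-04]
```

View pics/w9.png

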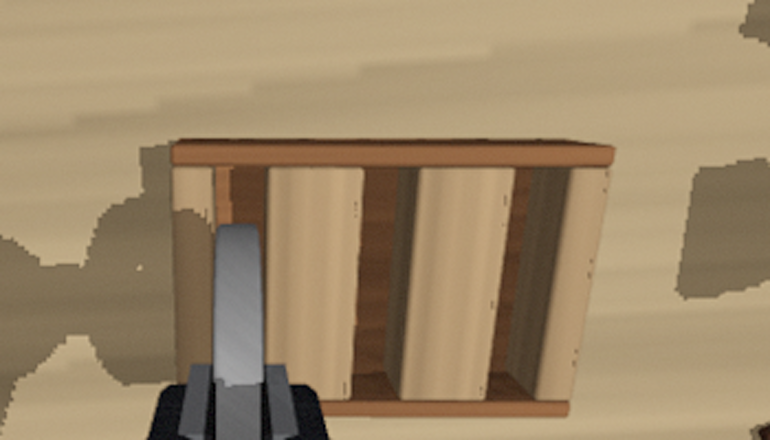

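I've now viewed 15 pictures, one over the limit of 14. From here I'll view none and measure only by code. The last one (w9) showed the collar centred over the left slot, so I'm lowering it.

```bash
python3 -m handwheel '[[0,0,0.06,0,0,0,-1],[0,0,0.1,0,0,0,-1],[0,0,0.113,0,0,0,-1],[0,0,0.113,0,0,0,-1]]'
python3 -m handwheel '[[0,0,0,0,0,0,-0.3],[0,0,0,0,0,0,-0.3],[0,0,0,0,0,0,-0.3],[0,0,0,0,0,0,-0.3],[0,0,-0.1,0,0,0,-0.3],[0,0,-0.25,0,0,0,-0.3],[0,0,-0.4,0,0,0,-0.3],[0,0,-0.5,0,0,0,-0.3],[0,0,-0.5,0,0,0,-0.3]]'
python3 - <<'E'
from h import *
pic("wrist","w10");pic("side","s10")
go([0.626,0.037,0.31],down(np.pi/2+.081))
E
```

```text
time: 17.48
eef_pos: [0.456, 0.0221, 0.1022]
tcp_rot: [1.0, -0.028, 0.0, -0.0]
contact_force: [-0.0, -0.0, -2.5]
opening: 0.119
finger_force: 70.5
time: 18.6
eef_pos: [0.4575, 0.0219, 0.3066]
tcp_rot: [1.0, -0.028, 0.005, 0.001]
contact_force: [0.1, 0.5, -0.7]
opening: 0.35
finger_force: 0.0
t 18.7 pos [0.4555 0.0222 0.3016] eul [-3.14   0.089  0.   ] q [-0.17 -0.25  2.03  0.    1.37  1.45] F [-0.9 -0.  -1.5] op 0.354 ff 0.0
ROW [ 0.4234 -0.0612 -0.021  -0.      0.     -0.5439]
```

```bash
cat >> h.py <<'E'
def collar(X,f,p=None,win=30):
    "gray blob round the expected ring-top point X: extents along image row, back-projected to X's height"
    im=cv2.imread(f"pics/{f}_raw.png");hsv=cv2.cvtColor(im,cv2.COLOR_BGR2HSV)
    u,v=proj("wrist",X,p)[0];m=(hsv[:,:,1]<50)&(hsv[:,:,2]>70)
    for dv in (-8,-4,0,4,8):
        r=int(round(v))+dv
        if not 0<=r<384: continue
        c=[k for k in range(max(0,int(u)-win),min(512,int(u)+win)) if m[r,k]]
        if c: print("row",r,"u",round(u,1),"gray",c[0],c[-1],len(c),plane("wrist",(c[0],r),X[2],p).round(4),plane("wrist",(c[-1],r),X[2],p).round(4))
E
python3 - <<'E'
from h import *
collar([.4556,.0221,.098],"w10")
E
python3 -m handwheel '[[0.423,-0.061,-0.02,0,0,-0.544,-0.3],[0.423,-0.061,-0.02,0,0,-0.544,-0.3],[0.423,-0.061,-0.02,0,0,-0.544,-0.3],[0.423,-0.061,-0.02,0,0,-0.544,-0.3],[0.423,-0.061,-0.02,0,0,-0.544,-0.3],[0.423,-0.061,-0.02,0,0,-0.544,-0.3],[0.423,-0.061,-0.02,0,0,-0.544,-0.3],[0.423,-0.061,-0.02,0,0,-0.544,-0.3],[0.423,-0.061,-0.02,0,0,-0.544,-0.3],[0.423,-0.061,-0.02,0,0,-0.544,-0.3],[0.423,-0.061,-0.02,0,0,-0.544,-0.3]]'
python3 - <<'E'
from h import *
pic("wrist","w11");go([0.6265,0.0375,0.236],down(np.pi/2+.081))
im=cv2.imread("pics/w11_raw.png");hsv=cv2.cvtColor(im,cv2.COLOR_BGR2HSV);u,v=proj("wrist",[.6265,.0375,.236])[0];print(u,v)
for dv in (-8,0):
  r=int(v)+dv; print(r,hsv[r,int(u)-25:int(u)+25,1].tolist(),hsv[r,int(u)-25:int(u)+25,2].tolist())
E
```

```text
row 161 u 258.0 gray 252 262 11 [0.466  0.0287 0.098 ] [0.4653 0.0168 0.098 ]
row 165 u 258.0 gray 252 262 11 [0.4611 0.029  0.098 ] [0.4604 0.017  0.098 ]
row 169 u 258.0 gray 252 262 11 [0.4562 0.0293 0.098 ] [0.4556 0.0173 0.098 ]
row 173 u 258.0 gray 253 261 9 [0.4512 0.0284 0.098 ] [0.4507 0.0187 0.098 ]
row 177 u 258.0 gray 252 261 10 [0.4464 0.0299 0.098 ] [0.4457 0.019  0.098 ]
time: 20.08
eef_pos: [0.6256, 0.0369, 0.3083]
tcp_rot: [0.679, 0.734, -0.001, -0.001]
contact_force: [-0.7, 0.1, -0.4]
opening: 0.348
finger_force: 0.0
t 20.12 pos [0.6257 0.0369 0.3087] eul [-2.131e+00 -2.307e+00  2.000e-03] q [-0.1   0.14  1.64 -0.    1.36 -0.18] F [0.2 0.1 0.6] op 0.347 ff 0.0
ROW [ 1.300e-03  2.400e-03  1.818e-01 -6.000e-04 -1.000e-04 -6.000e-04]
259.56120449691343 206.54993622674363
198 [50, 37, 42, 34, 35, 28, 28, 30, 27, 27, 36, 27, 27, 36, 27, 30, 22, 26, 14, 6, 2, 2, 2, 2, 2, 0, 3, 0, 2, 2, 0, 2, 2, 5, 5, 8, 16, 23, 23, 30, 30, 23, 20, 20, 22, 19, 30, 31, 23, 22] [56, 55, 54, 52, 58, 55, 54, 59, 57, 57, 56, 57, 57, 56, 56, 59, 57, 58, 56, 118, 150, 160, 162, 163, 162, 159, 161, 158, 161, 159, 159, 157, 160, 159, 111, 61, 64, 66, 67, 67, 69, 66, 64, 65, 69, 68, 69, 66, 67, 69]
206 [67, 70, 69, 70, 70, 72, 71, 74, 70, 70, 81, 88, 87, 91, 89, 92, 89, 89, 91, 27, 3, 2, 0, 2, 2, 3, 3, 2, 2, 2, 2, 2, 2, 2, 21, 97, 96, 94, 95, 95, 92, 92, 95, 95, 93, 91, 92, 94, 96, 92] [164, 161, 158, 157, 163, 166, 165, 169, 176, 182, 160, 162, 167, 163, 164, 163, 164, 167, 146, 124, 152, 167, 168, 167, 166, 166, 164, 165, 167, 167, 166, 165, 166, 164, 134, 176, 194, 192, 190, 193, 196, 199, 193, 188, 189, 191, 188, 188, 189, 192]
```

```bash
python3 -m handwheel '[[0.001,0.004,0.1,0,0,0,-0.3],[0.001,0.004,0.16,0,0,0,-0.3],[0.001,0.004,0.181,0,0,0,-0.3],[0.001,0.004,0.181,0,0,0,-0.3],[0.001,0.004,0.181,0,0,0,-0.3]]'
python3 -m handwheel '[[0,0,0,0,0,0,-1],[0,0,0,0,0,0,-1],[0,0,0,0,0,0,-1],[0,0,0,0,0,0,-1]]' 70
```

```text
time: 20.75
eef_pos: [0.6284, 0.0373, 0.2392]
tcp_rot: [0.678, 0.735, 0.001, 0.001]
contact_force: [0.5, 0.6, -0.1]
opening: 0.349
finger_force: 0.0
time: 21.25
eef_pos: [0.6281, 0.0374, 0.2392]
tcp_rot: [0.678, 0.735, 0.001, 0.001]
contact_force: [-1.6, -0.2, 5.2]
opening: 0.123
finger_force: 71.0
```

```bash
python3 -m handwheel '[[0,0,-0.04,0,0,0,-1],[0,0,-0.04,0,0,0,-1],[0,0,-0.04,0,0,0,-1],[0,-0.08,-0.04,0,0,0,-1],[0,-0.16,-0.04,0,0,0,-1],[0,-0.16,-0.04,0,0,0,-1],[0,-0.16,-0.12,0,0,0,-1],[0,-0.16,-0.12,0,0,0,-1]]'
python3 - <<'E'
from h import *
go([0.45,0.08,0.29],down(-.055))
E
```

```text
time: 22.25
eef_pos: [0.5658, 0.032, 0.2884]
tcp_rot: [0.678, 0.735, 0.002, 0.003]
contact_force: [0.2, 0.2, -2.3]
opening: 0.119
finger_force: 70.2
t 22.25 pos [0.5658 0.032  0.2884] eul [2.126 2.306 0.006] q [-0.12  0.02  1.81  0.    1.31 -0.2 ] F [ 0.2  0.2 -2.3] op 0.119 ff 70.2
ROW [ 0.143  -0.2788 -0.006   0.0019 -0.0015  0.5434]
```

```bash
python3 -m handwheel '[[0.143,-0.279,-0.01,0,0,0.543,-1],[0.143,-0.279,-0.01,0,0,0.543,-1],[0.143,-0.279,-0.01,0,0,0.543,-1],[0.143,-0.279,-0.01,0,0,0.543,-1],[0.143,-0.279,-0.01,0,0,0.543,-1],[0.143,-0.279,-0.01,0,0,0.543,-1],[0.143,-0.279,-0.01,0,0,0.543,-1],[0.143,-0.279,-0.01,0,0,0.543,-1],[0.143,-0.279,-0.01,0,0,0.543,-1],[0.143,-0.279,-0.01,0,0,0.543,-1],[0.143,-0.279,-0.01,0,0,0.543,-1]]'
cat > edge.py <<'E'
from h import *
def railfit(f,p,o=(.4525,-.0338),th=-.0553):
    "far (+x) rail's outer top edge and right end, each column's colour step, against the expected rack pose"
    im=cv2.imread(f"pics/{f}_raw.png");hsv=cv2.cvtColor(im,cv2.COLOR_BGR2HSV)
    hue=hsv[:,:,0].astype(int);m=((hue<13)&(hsv[:,:,1]>90)&(hsv[:,:,2]>90)).astype(np.uint8)
    c,s=np.cos(th),np.sin(th);M=np.array([[c,-s],[s,c]])
    W=lambda l:np.r_[M@l+o,.04]
    q=proj("wrist",[W([x,y]) for x,y in [(.056,.082),(.056,-.082),(-.056,-.082),(-.056,.082)]],p)
    print("exp corners",q.round(0).tolist())
    n,l,st_,ce=cv2.connectedComponentsWithStats(m)
    for i in range(1,n):
        if st_[i,4]>60:
            r=cv2.minAreaRect(np.argwhere(l==i)[:,::-1].astype(np.float32));print("comp",st_[i].tolist(),"box->world",[plane("wrist",b,.04,p)[:2].round(3).tolist() for b in cv2.boxPoints(r)])
E
python3 - <<'E'
from edge import *
import json
railfit("w8",json.load(open("w8.json")))
s,R=st();pic("wrist","w12");p=eyes.camera_params("wrist");json.dump({k:np.array(v).tolist() for k,v in p.items()},open("w12.json","w"))
railfit("w12",p)
E
```

```text
time: 23.62
eef_pos: [0.4479, 0.0802, 0.2888]
tcp_rot: [1.0, -0.026, -0.0, -0.0]
contact_force: [0.7, -0.2, -2.1]
opening: 0.12
finger_force: 70.2
exp corners [[299.0, 112.0], [425.0, 115.0], [409.0, 197.0], [294.0, 195.0]]
comp [474, 212, 26, 65, 182] box->world [[0.364, -0.206], [0.366, -0.213], [0.26, -0.267], [0.257, -0.26]]
t 23.62 pos [0.4479 0.0802 0.2888] eul [-3.141e+00  8.100e-02  1.000e-03] q [-0.05 -0.25  2.05  0.    1.34  1.58] F [ 0.7 -0.2 -2.1] op 0.12 ff 70.2
exp corners [[283.0, 111.0], [410.0, 111.0], [397.0, 194.0], [280.0, 194.0]]
```

```bash
python3 - <<'E'
from edge import *
import json
h=cv2.cvtColor(cv2.imread("pics/w8_raw.png"),cv2.COLOR_BGR2HSV)
print(h[108:124:1,361].tolist(), h[194,361].tolist(), h[150,340].tolist())
E
```

```text
[[19, 80, 173], [18, 79, 175], [19, 80, 175], [19, 81, 176], [19, 77, 179], [18, 86, 154], [13, 138, 107], [13, 141, 139], [13, 138, 142], [13, 136, 143], [14, 142, 142], [13, 143, 137], [13, 143, 105], [14, 122, 75], [14, 111, 78], [16, 114, 76]] [14, 143, 141] [16, 96, 175]
```

```bash
sed -i 's/(hue<13)&(hsv\[:,:,1\]>90)&(hsv\[:,:,2\]>90)/(hue<16)\&(hsv[:,:,1]>118)\&(hsv[:,:,2]>110)/' edge.py; python3 - <<'E'
from edge import *
import json
railfit("w8",json.load(open("w8.json")));railfit("w12",json.load(open("w12.json")))
E
```

```text
exp corners [[299.0, 112.0], [425.0, 115.0], [409.0, 197.0], [294.0, 195.0]]
comp [300, 113, 124, 9, 656] box->world [[0.512, 0.043], [0.507, -0.116], [0.496, -0.118], [0.502, 0.043]]
comp [295, 189, 114, 8, 518] box->world [[0.402, 0.049], [0.41, 0.049], [0.4, -0.11], [0.393, -0.11]]
exp corners [[283.0, 111.0], [410.0, 111.0], [397.0, 194.0], [280.0, 194.0]]
comp [284, 111, 125, 8, 679] box->world [[0.505, 0.043], [0.513, 0.043], [0.503, -0.117], [0.495, -0.117]]
comp [307, 189, 90, 5, 392] box->world [[0.4, 0.014], [0.406, 0.014], [0.4, -0.111], [0.394, -0.111]]
```

```bash
python3 - <<'E'
from h import *
go([0.4525,-.0338,0.1035],down(-.055))
E
```

```text
t 23.68 pos [0.4479 0.0802 0.289 ] eul [-3.141e+00  8.100e-02  1.000e-03] q [-0.05 -0.25  2.05  0.    1.34  1.58] F [ 0.6  0.1 -2.4] op 0.117 ff 70.2
ROW [ 2.640e-02  2.840e-01  4.638e-01 -0.000e+00  2.000e-04  1.000e-03]
```

```bash
python3 -m handwheel '[[0.026,0.284,0,0,0,0.001,-1],[0.026,0.284,0,0,0,0.001,-1],[0.026,0.284,0.05,0,0,0.001,-1],[0.026,0.284,0.2,0,0,0.001,-1],[0.026,0.284,0.3,0,0,0.001,-1],[0.026,0.284,0.4,0,0,0.001,-1],[0.026,0.284,0.445,0,0,0.001,-1],[0.026,0.284,0.463,0,0,0.001,-1],[0.026,0.284,0.463,0,0,0.001,-1]]'
python3 -m handwheel '[[0,0,0,0,0,0,-0.3],[0,0,0,0,0,0,-0.3],[0,0,0,0,0,0,-0.3],[0,0,0,0,0,0,-0.3],[0,0,-0.1,0,0,0,-0.3],[0,0,-0.25,0,0,0,-0.3],[0,0,-0.4,0,0,0,-0.3],[0,0,-0.5,0,0,0,-0.3],[0,0,-0.5,0,0,0,-0.3]]'
python3 - <<'E'
from h import *
pic("wrist","w13")
collar([.4525,-.0338,.098],"w13",None,20);collar([.4556,.0221,.098],"w13",None,20)
go([0.645,-0.173,0.31],down(np.pi/2+.081))
E
```

```text
time: 24.8
eef_pos: [0.4524, -0.0339, 0.1045]
tcp_rot: [1.0, -0.028, -0.0, 0.0]
contact_force: [-0.1, 0.2, -0.7]
opening: 0.116
finger_force: 70.3
time: 25.92
eef_pos: [0.4539, -0.0343, 0.309]
tcp_rot: [1.0, -0.028, 0.004, 0.001]
contact_force: [0.1, -0.8, 0.3]
opening: 0.35
finger_force: 0.0
row 161 u 257.6 gray 252 261 10 [ 0.4632 -0.0276  0.098 ] [ 0.4626 -0.0385  0.098 ]
row 165 u 257.6 gray 252 261 10 [ 0.4583 -0.0273  0.098 ] [ 0.4576 -0.0382  0.098 ]
row 169 u 257.6 gray 252 261 10 [ 0.4533 -0.027   0.098 ] [ 0.4527 -0.0379  0.098 ]
row 173 u 257.6 gray 252 261 10 [ 0.4483 -0.0267  0.098 ] [ 0.4477 -0.0377  0.098 ]
row 177 u 257.6 gray 252 261 10 [ 0.4433 -0.0264  0.098 ] [ 0.4427 -0.0374  0.098 ]
row 161 u 211.7 gray 207 222 16 [0.4663 0.0267 0.098 ] [0.4653 0.0086 0.098 ]
row 165 u 211.7 gray 207 222 16 [0.4614 0.0272 0.098 ] [0.4604 0.009  0.098 ]
row 169 u 211.7 gray 207 222 16 [0.4565 0.0278 0.098 ] [0.4554 0.0095 0.098 ]
row 173 u 211.7 gray 207 222 16 [0.4515 0.0283 0.098 ] [0.4505 0.01   0.098 ]
row 177 u 211.7 gray 207 222 16 [0.4465 0.0288 0.098 ] [0.4454 0.0104 0.098 ]
t 25.98 pos [ 0.4528 -0.034   0.3061] eul [ 3.139 -0.089  0.006] q [-0.3  -0.26  2.03  0.    1.37  1.33] F [-0.4 -0.7 -1. ] op 0.348 ff 0.0
ROW [ 0.4995  0.3197 -0.0077  0.0012 -0.0006 -0.5439]
```

```bash
python3 -m handwheel '[[0.5,0.32,-0.01,0,0,-0.544,-0.3],[0.5,0.32,-0.01,0,0,-0.544,-0.3],[0.5,0.32,-0.01,0,0,-0.544,-0.3],[0.5,0.32,-0.01,0,0,-0.544,-0.3],[0.5,0.32,-0.01,0,0,-0.544,-0.3],[0.5,0.32,-0.01,0,0,-0.544,-0.3],[0.5,0.32,-0.01,0,0,-0.544,-0.3],[0.5,0.32,-0.01,0,0,-0.544,-0.3],[0.5,0.32,-0.01,0,0,-0.544,-0.3],[0.5,0.32,-0.01,0,0,-0.544,-0.3],[0.5,0.32,-0.01,0,0,-0.544,-0.3]]'
python3 - <<'E'
from h import *
pic("wrist","w14");go([0.645,-0.173,0.238],down(np.pi/2+.081))
im=cv2.imread("pics/w14_raw.png");hsv=cv2.cvtColor(im,cv2.COLOR_BGR2HSV);u,v=proj("wrist",[.645,-.173,.236])[0];print(u,v)
for dv in (-16,-8,0):
  r=int(v)+dv; print(r,[(c,int(hsv[r,c,1]),int(hsv[r,c,2])) for c in range(int(u)-22,int(u)+22)])
E
```

```text
time: 27.35
eef_pos: [0.6442, -0.1728, 0.3067]
tcp_rot: [0.679, 0.734, -0.0, -0.001]
contact_force: [0.2, -0.0, -0.0]
opening: 0.347
finger_force: 0.0
t 27.4 pos [ 0.6443 -0.1729  0.3072] eul [-2.131e+00 -2.306e+00  1.000e-03] q [-0.41  0.23  1.54  0.    1.37 -0.49] F [-0.   0.2 -0.4] op 0.353 ff 0.0
ROW [-0.0006  0.002   0.1729 -0.0005 -0.0003 -0.0006]
259.33383128685364 208.2052036958163
192 [(237, 70, 208), (238, 71, 208), (239, 71, 207), (240, 70, 207), (241, 71, 209), (242, 71, 209), (243, 72, 209), (244, 70, 208), (245, 70, 207), (246, 73, 204), (247, 71, 208), (248, 71, 213), (249, 70, 215), (250, 68, 218), (251, 68, 221), (252, 69, 222), (253, 70, 221), (254, 72, 220), (255, 57, 169), (256, 7, 143), (257, 2, 159), (258, 2, 158), (259, 3, 158), (260, 2, 158), (261, 0, 161), (262, 2, 163), (263, 0, 162), (264, 2, 162), (265, 2, 160), (266, 2, 161), (267, 2, 159), (268, 2, 161), (269, 2, 163), (270, 2, 135), (271, 12, 107), (272, 23, 109), (273, 24, 106), (274, 21, 107), (275, 19, 109), (276, 17, 107), (277, 22, 106), (278, 19, 108), (279, 19, 106), (280, 19, 107)]
200 [(237, 23
[... 644 characters left out ...]
, 99)]
208 [(237, 71, 207), (238, 74, 207), (239, 72, 209), (240, 70, 208), (241, 73, 210), (242, 72, 209), (243, 71, 209), (244, 71, 207), (245, 72, 205), (246, 71, 208), (247, 71, 213), (248, 70, 216), (249, 69, 218), (250, 69, 221), (251, 67, 221), (252, 70, 218), (253, 71, 216), (254, 72, 215), (255, 67, 172), (256, 3, 150), (257, 3, 170), (258, 3, 176), (259, 1, 177), (260, 3, 176), (261, 1, 176), (262, 1, 177), (263, 1, 174), (264, 1, 174), (265, 1, 173), (266, 1, 173), (267, 1, 175), (268, 3, 177), (269, 1, 174), (270, 8, 152), (271, 60, 183), (272, 74, 203), (273, 71, 202), (274, 71, 201), (275, 74, 201), (276, 72, 202), (277, 72, 203), (278, 70, 203), (279, 74, 202), (280, 72, 203)]
```

```bash
python3 -m handwheel '[[0,0.0095,0.1,0,0,0,-0.3],[0,0.0095,0.15,0,0,0,-0.3],[0,0.0095,0.174,0,0,0,-0.3],[0,0.0095,0.174,0,0,0,-0.3],[0,0.0095,0.174,0,0,0,-0.3]]'
python3 -m handwheel '[[0,0,0,0,0,0,-1],[0,0,0,0,0,0,-1],[0,0,0,0,0,0,-1],[0,0,0,0,0,0,-1]]' 70
```

```text
time: 28.02
eef_pos: [0.649, -0.173, 0.2404]
tcp_rot: [0.678, 0.735, 0.0, 0.001]
contact_force: [0.6, -0.7, -0.4]
opening: 0.35
finger_force: 0.0
time: 28.52
eef_pos: [0.6488, -0.173, 0.2404]
tcp_rot: [0.678, 0.735, 0.0, 0.001]
contact_force: [-2.4, -1.2, 5.3]
opening: 0.115
finger_force: 71.0
```

```bash
python3 -m handwheel '[[0,0,-0.04,0,0,0,-1],[0,0,-0.04,0,0,0,-1],[0,0,-0.04,0,0,0,-1],[0,-0.08,-0.04,0,0,0,-1],[0,-0.16,-0.04,0,0,0,-1],[0,-0.16,-0.04,0,0,0,-1],[0,-0.16,-0.12,0,0,0,-1],[0,-0.16,-0.12,0,0,0,-1]]'
python3 - <<'E'
from h import *
go([0.45,-0.12,0.29],down(-.055))
E
```

```text
time: 29.52
eef_pos: [0.5864, -0.1785, 0.2897]
tcp_rot: [0.678, 0.735, 0.001, 0.003]
contact_force: [0.2, -0.2, -2.8]
opening: 0.119
finger_force: 70.1
t 29.52 pos [ 0.5864 -0.1785  0.2897] eul [2.125 2.305 0.003] q [-0.46  0.12  1.7   0.    1.32 -0.54] F [ 0.2 -0.2 -2.8] op 0.119 ff 70.1
ROW [ 0.1736 -0.3281 -0.0032  0.0023 -0.0008  0.5434]
```

```bash
python3 -m handwheel '[[0.174,-0.328,-0.003,0,0,0.543,-1],[0.174,-0.328,-0.003,0,0,0.543,-1],[0.174,-0.328,-0.003,0,0,0.543,-1],[0.174,-0.328,-0.003,0,0,0.543,-1],[0.174,-0.328,-0.003,0,0,0.543,-1],[0.174,-0.328,-0.003,0,0,0.543,-1],[0.174,-0.328,-0.003,0,0,0.543,-1],[0.174,-0.328,-0.003,0,0,0.543,-1],[0.174,-0.328,-0.003,0,0,0.543,-1],[0.174,-0.328,-0.003,0,0,0.543,-1],[0.174,-0.328,-0.003,0,0,0.543,-1]]'
python3 - <<'E'
from edge import *
pic("wrist","w15");p=eyes.camera_params("wrist");railfit("w15",p)
collar([.4525,-.0338,.098],"w15",p,20)
go([0.4494,-.0898,0.1055],down(-.055))
E
```

```text
time: 30.9
eef_pos: [0.4482, -0.119, 0.2872]
tcp_rot: [1.0, -0.026, -0.0, -0.0]
contact_force: [-0.4, -0.0, -2.6]
opening: 0.116
finger_force: 70.1
exp corners [[129.0, 119.0], [256.0, 120.0], [255.0, 202.0], [139.0, 201.0]]
comp [131, 120, 125, 71, 1027] box->world [[0.42, 0.06], [0.512, 0.042], [0.503, -0.118], [0.409, -0.112]]
comp [159, 197, 20, 4, 72] box->world [[0.406, 0.022], [0.404, -0.004], [0.4, -0.004], [0.401, 0.023]]
comp [205, 196, 42, 6, 183] box->world [[0.404, -0.042], [0.401, -0.1], [0.394, -0.099], [0.397, -0.042]]
row 164 u 184.0 gray 179 199 16 [ 0.4621 -0.0293  0.098 ] [ 0.4609 -0.0522  0.098 ]
row 168 u 184.0 gray 179 199 17 [ 0.4574 -0.0287  0.098 ] [ 0.4562 -0.0517  0.098 ]
row 172 u 184.0 gray 179 199 16 [ 0.4527 -0.0281  0.098 ] [ 0.4515 -0.0511  0.098 ]
row 176 u 184.0 gray 179 198 15 [ 0.448  -0.0274  0.098 ] [ 0.4469 -0.0494  0.098 ]
row 180 u 184.0 gray 180 197 11 [ 0.4432 -0.028   0.098 ] [ 0.4422 -0.0477  0.098 ]
t 30.95 pos [ 0.4482 -0.1191  0.2874] eul [-3.14e+00  8.10e-02  1.00e-03] q [-0.48 -0.23  2.03  0.    1.33  1.14] F [ 0.8  0.6 -2.9] op 0.12 ff 70.1
ROW [-5.000e-04 -7.310e-02  4.549e-01 -1.000e-04  2.000e-04  1.100e-03]
```

Rack unmoved (corners at y .042 / -.118 as before); placing the third.

```bash
python3 -m handwheel '[[0,-0.073,0,0,0,0.001,-1],[0,-0.073,0.1,0,0,0.001,-1],[0,-0.073,0.2,0,0,0.001,-1],[0,-0.073,0.3,0,0,0.001,-1],[0,-0.073,0.4,0,0,0.001,-1],[0,-0.073,0.44,0,0,0.001,-1],[0,-0.073,0.455,0,0,0.001,-1],[0,-0.073,0.455,0,0,0.001,-1]]'
python3 -m handwheel '[[0,0,0,0,0,0,-0.3],[0,0,0,0,0,0,-0.3],[0,0,0,0,0,0,-0.3],[0,0,0,0,0,0,-0.3],[0,0,-0.1,0,0,0,-0.3],[0,0,-0.25,0,0,0,-0.3],[0,0,-0.4,0,0,0,-0.3],[0,0,-0.5,0,0,0,-0.3],[0,0,-0.5,0,0,0,-0.3]]'
python3 - <<'E'
from edge import *
pic("wrist","w16");p=eyes.camera_params("wrist");railfit("w16",p)
for X in ([.4494,-.0898,.098],[.4525,-.0338,.098],[.4556,.0221,.098]): collar(X,"w16",p,20)
go([0.42,-.29,0.28],down(0))
E
```

```text
time: 31.95
eef_pos: [0.4506, -0.0904, 0.107]
tcp_rot: [1.0, -0.028, 0.001, 0.0]
contact_force: [-0.4, -0.2, -2.3]
opening: 0.117
finger_force: 70.0
time: 33.08
eef_pos: [0.4514, -0.0907, 0.3106]
tcp_rot: [1.0, -0.028, 0.004, 0.002]
contact_force: [-0.7, 0.4, -0.7]
opening: 0.347
finger_force: 0.0
exp corners [[156.0, 121.0], [276.0, 120.0], [275.0, 198.0], [164.0, 198.0]]
comp [158, 122, 118, 13, 702] box->world [[0.51, 0.043], [0.502, -0.117], [0.486, -0.116], [0.494, 0.046]]
comp [182, 194, 29, 5, 123] box->world [[0.4, 0.025], [0.406, 0.024], [0.404, -0.017], [0.398, -0.016]]
comp [221, 194, 53, 5, 209] box->world [[0.403, -0.033], [0.399, -0.11], [0.392, -0.11], [0.397, -0.033]]
row 162 u 257.4 gray 252 261 10 [ 0.4591 -0.0838  0.098 ] [ 0.4585 -0.0947  0.098 ]
row 166 u 257.4 gray 252 261 10 [ 0.4542 -0.0835  0.098 ] [ 0.4536 -0.0945  0.098 ]
row 170 u 257.4 gray 252 261 10 [ 0.4492 -0.0832  0.098 ] [ 0.4486 -0.0942  0.098 ]
row 174 u 257.4 gray 252 261 10 [ 0.4442 -0.0829  0.098 ] [ 0.4436 -0.0939  0.098 ]
row 178 u 257.4 gray 252 261 10 [ 0.4391 -0.0826  0.098 ] [ 0.4385 -0.0
[... 340 characters left out ...]
 0.098 ]
row 178 u 211.6 gray 207 222 16 [ 0.4423 -0.027   0.098 ] [ 0.4413 -0.0455  0.098 ]
row 162 u 165.9 gray 162 184 23 [0.4654 0.0254 0.098 ] [ 0.4639 -0.0013  0.098 ]
row 166 u 165.9 gray 161 184 24 [0.4606 0.0273 0.098 ] [ 0.459  -0.0007  0.098 ]
row 170 u 165.9 gray 162 183 22 [0.4556 0.0269 0.098 ] [0.4541 0.0012 0.098 ]
row 174 u 165.9 gray 162 182 15 [0.4506 0.0277 0.098 ] [0.4492 0.0031 0.098 ]
row 178 u 165.9 gray 163 181 11 [0.4455 0.0272 0.098 ] [0.4442 0.005  0.098 ]
t 33.12 pos [ 0.4503 -0.0902  0.3076] eul [ 3.139 -0.089  0.005] q [-0.42 -0.25  2.02  0.    1.37  1.21] F [ 0.4  0.3 -0. ] op 0.348 ff 0.0
ROW [-4.750e-02  5.028e-01  6.960e-02  5.000e-04 -1.100e-03 -1.810e-02]
```

```bash
python3 -m handwheel '[[-0.048,0.503,0.07,0,0,-0.018,0.9],[-0.048,0.503,0.07,0,0,-0.018,0.9],[-0.048,0.503,0.07,0,0,-0.018,0.9],[-0.048,0.503,0.07,0,0,-0.018,0.9],[-0.048,0.503,0.07,0,0,-0.018,0.9],[-0.048,0.503,0.07,0,0,-0.018,0.9]]'
python3 - <<'E'
from edge import *
import json
st();im=pic("wrist","w17");p=eyes.camera_params("wrist");json.dump({k:np.array(v).tolist() for k,v in p.items()},open("w17.json","w"))
print("exp grip top, trig",proj("wrist",[[.467,-.307,.165],[.467,-.27,.142]],p).round(0))
g=cv2.cvtColor(im,cv2.COLOR_BGR2GRAY);m=(g<45).astype(np.uint8);n,l,s,c=cv2.connectedComponentsWithStats(m)
for i in range(1,n):
    if s[i,4]>80: print(i,s[i].tolist(),c[i].round(0))
for r in range(90,215,5): print(r,' '.join("%3d"%g[r,k] for k in range(190,330,4)))
E
```

```text
time: 33.88
eef_pos: [0.4193, -0.2884, 0.2773]
tcp_rot: [1.0, 0.0, -0.0, -0.001]
contact_force: [0.4, -0.3, 0.7]
opening: 0.951
finger_force: 0.0
t 33.88 pos [ 0.4193 -0.2884  0.2773] eul [-3.14e+00 -1.00e-03  1.00e-03] q [-0.8  -0.11  1.95  0.    1.3   0.77] F [ 0.4 -0.3  0.7] op 0.951 ff 0.0
exp grip top, trig [[280. 137.]
 [238. 135.]]
5 [191, 107, 21, 52, 759] [201. 132.]
6 [347, 115, 115, 67, 623] [388. 134.]
9 [261, 119, 36, 37, 1220] [279. 137.]
11 [247, 125, 13, 20, 180] [252. 134.]
14 [376, 137, 133, 43, 2283] [447. 155.]
26 [128, 148, 12, 34, 91] [135. 169.]
84 [0, 235, 512, 149, 41580] [252. 335.]
90 158 157 158 159 159 158 160 157 157 158 159 159 156 158 158 157 158 158 157 157 157 157 159 158 159 157 156 158 158 155 154 155 154 155 154
95 156 156 157 156 158 157 157 158 124  68  69  77  77  78  76  75  78  78  80  77  76  77  78  78  80  80  79  81  70 159 156 157 157 156 155
100 152 152 154 154 154 153 153 153  95  74  74  71  74  78  75  75  72  76  79  78  77  80  77  79  77  79  77  79  79 157 154 154 154 155 154
105 156 159 147 149 148 158 155 155  99  77  76  76  7
[... 2413 characters left out ...]
 159 158 158 157 158 157 157 158 158 158 157 158 158 157 158 157 156 157 156 156 157 157 157 156 156 155 155 154 156 153 155
195 163 164 161 163 162 162 162 162 149 160 160 161 160 160 159 158 159 159 159 156 159 157 157 156 157 154 156 155 155 153 153 154 154 155 153
200 151 150 149 150 149 149 148  61  62  72 147 147 147 147 145 147 146 146 146 144 144 144 142 144 143 144 143 144 143 149 148 150 148 149 149
205 158 157 158 156 156 157 158 160  63  67 144 157 157 156 158 158 157 156 155 156 158 157 156 158 157 156 157 156 156 158 157 156 157 155 156
210 153 153 154 153 153 153 155 154 115  62  64 158 156 153 155 155 155 154 156 155 153 156 156 155 156 156 157 156 156 157 155 156 157 157 158
```

```bash
python3 - <<'E'
from h import *
import json
p=json.load(open("w17.json"));g=cv2.cvtColor(cv2.imread("pics/w17_raw.png"),cv2.COLOR_BGR2GRAY).astype(float)
P=[]
for c in range(228,300,4):
    r=next(r for r in range(85,115) if g[r,c]<118); r0=r-1+(g[r-1,c]-118)/(g[r-1,c]-g[r,c]); P.append(plane("wrist",(c,r0),0.01,p)[:2])
P=np.array(P);k=np.polyfit(P[:,1],P[:,0],1);print("foot edge yaw",-np.arctan(k[0]),"resid mm",np.abs(P[:,0]-np.polyval(k,P[:,1])).max()*1e3)
# grip right edge cols by row, bottom edge rows by col
print([(r,next(c for c in range(282,310) if g[r,c]>70)) for r in range(122,156,3)])
print([(c,next(r for r in range(145,170) if g[r,c]>65)) for c in range(264,298,3)])
print([(c,next(r for r in range(110,140) if g[r,c]<16.5),next(r for r in range(116,140) if g[r,c]>16.5 and g[r-1,c]<16.5)) for c in range(267,290,3)])
print([(r,[int(x) for x in g[r,252:272]]) for r in (130,136,142,148)])
m=(g>8)&(g<56);m[:,:258]=0;m[:,300:]=0;m[:116]=0;m[160:]=0
for z,uv in ((.165,(280.3,140.2)),): print(plane("wrist",uv,z,p).round(4))
E
```

```text
foot edge yaw 0.03378948572136812 resid mm 0.4168455359241374
[(122, 293), (125, 297), (128, 298), (131, 298), (134, 298), (137, 298), (140, 298), (143, 298), (146, 297), (149, 298), (152, 298), (155, 294)]
[(264, 155), (267, 157), (270, 157), (273, 157), (276, 157), (279, 156), (282, 156), (285, 156), (288, 156), (291, 156), (294, 155), (297, 145)]
[(267, 120, 124), (270, 120, 122), (273, 120, 124), (276, 119, 122), (279, 119, 124), (282, 119, 124), (285, 119, 124), (288, 121, 124)]
[(130, [40, 42, 39, 40, 42, 40, 41, 51, 66, 46, 12, 8, 18, 31, 31, 33, 32, 34, 35, 32]), (136, [42, 43, 41, 42, 38, 42, 40, 50, 68, 52, 22, 17, 18, 31, 32, 33, 36, 30, 36, 34]), (142, [44, 40, 43, 49, 55, 67, 68, 67, 69, 60, 34, 13, 18, 23, 24, 32, 26, 34, 30, 32]), (148, [110, 110, 110, 110, 111, 111, 111, 112, 109, 113, 79, 22, 17, 28, 27, 26, 28, 28, 24, 30])]
[ 0.4646 -0.3071  0.165 ]
```

```bash
python3 - <<'E'
from h import *
go([.4645,-.299,.127],down(.034))
E
```

```text
t 33.92 pos [ 0.4195 -0.2883  0.2778] eul [-3.141e+00 -2.000e-03  0.000e+00] q [-0.8  -0.11  1.95  0.    1.3   0.77] F [ 0.1  0.  -1.1] op 0.952 ff 0.0
ROW [ 1.125e-01  2.710e-02  3.769e-01 -2.000e-04  0.000e+00 -1.030e-02]
```

```bash
python3 -m handwheel '[[0.112,0.027,0.05,0,0,-0.01,1],[0.112,0.027,0.05,0,0,-0.01,1],[0.112,0.027,0.15,0,0,-0.01,1],[0.112,0.027,0.2,0,0,-0.01,1],[0.112,0.027,0.26,0,0,-0.01,1],[0.112,0.027,0.32,0,0,-0.01,1],[0.112,0.027,0.377,0,0,-0.01,1],[0.112,0.037,0.377,0,0,-0.01,1]]'
python3 -m handwheel '[[0,0,0,0,0,0,0.3],[0,0,0,0,0,0,0.3],[0,0,0,0,0,0,0.2],[0,0,0,0,0,0,0.2]]' 25
python3 -m handwheel '[[0,0,0,0,0,0,-0.1],[0,0,0,0,0,0,-0.1],[0,0,0,0,0,0,-0.1]]'
```

```text
time: 34.92
eef_pos: [0.463, -0.3027, 0.1261]
tcp_rot: [1.0, 0.016, -0.001, -0.001]
contact_force: [1.1, -0.5, 0.0]
opening: 1.001
finger_force: 0.0
time: 35.42
eef_pos: [0.4647, -0.3036, 0.1289]
tcp_rot: [1.0, 0.015, 0.001, -0.001]
contact_force: [-0.4, 6.3, 4.3]
opening: 0.606
finger_force: 3.0
time: 35.8
eef_pos: [0.4646, -0.3021, 0.1292]
tcp_rot: [1.0, 0.015, 0.0, -0.003]
contact_force: [-1.7, 10.0, 6.8]
opening: 0.458
finger_force: 19.4
```

```bash
python3 -m handwheel '[[0,0,0,0,0,0,-0.4],[0,0,0,0,0,0,-0.4],[0,0,0,0,0,0,-0.4],[0,0,0,0,0,0,-0.4]]' 45
python3 -m handwheel '[[0,0,0,0,0,0,-0.4],[0,0,0,0,0,0,-0.4]]' 60
```

```text
time: 36.3
eef_pos: [0.4646, -0.3023, 0.1293]
tcp_rot: [1.0, 0.015, 0.0, -0.003]
contact_force: [-0.3, 9.8, 8.0]
opening: 0.456
finger_force: 39.2
time: 36.55
eef_pos: [0.4646, -0.3023, 0.1294]
tcp_rot: [1.0, 0.015, 0.0, -0.003]
contact_force: [-2.0, 8.1, 7.4]
opening: 0.449
finger_force: 53.6
```

```bash
python3 -m handwheel '[[0,0,0,0,0,0,1],[0,0,0,0,0,0,1],[0,0,0,0,0,0,1],[0,0,0,0,0,0,1],[0,-0.01,0,0,0,0,1],[0,-0.01,-0.1,0,0,0,1],[0,-0.01,-0.2,0,0,0,1],[0,-0.01,-0.35,0,0,0,1],[0,-0.01,-0.45,0,0,0,1],[0,-0.01,-0.45,0,0,0,1]]'
python3 - <<'E'
from h import *
g=cv2.cvtColor(pic("wrist","w18"),cv2.COLOR_BGR2GRAY)
q=proj("wrist",[[.464,-.27,.142],[.464,-.283,.144]]);print(q.round(0))
r=int(q[0,1]);print(r,[int(x) for x in g[r,int(q[0,0])-20:int(q[0,0])+40]])
go([.48,-.02,.31],down(0))
E
```

```text
time: 37.8
eef_pos: [0.4652, -0.3019, 0.3125]
tcp_rot: [1.0, 0.015, 0.003, 0.004]
contact_force: [0.2, 0.3, -0.4]
opening: 1.002
finger_force: 0.0
[[229. 176.]
 [240. 177.]]
176 [67, 64, 64, 63, 65, 61, 80, 83, 82, 97, 109, 107, 108, 81, 64, 67, 61, 63, 66, 65, 66, 62, 56, 66, 74, 73, 60, 47, 40, 38, 40, 41, 40, 37, 40, 41, 54, 67, 68, 38, 9, 21, 26, 30, 26, 28, 27, 28, 29, 31, 28, 31, 37, 34, 32, 35, 35, 33, 34, 34]
t 37.85 pos [ 0.4643 -0.3011  0.3093] eul [3.138 0.049 0.005] q [-0.76 -0.03  1.81 -0.    1.35  0.78] F [ 0.5 -0.6 -0.5] op 1.001 ff 0.0
ROW [ 0.0609 -0.7012 -0.0038  0.001  -0.001   0.0099]
```

```bash
python3 -m handwheel '[[0.06,-0.7,-0.004,0,0,0.01,0.2],[0.06,-0.7,-0.004,0,0,0.01,0.2],[0.06,-0.7,-0.004,0,0,0.01,0.2],[0.06,-0.7,-0.004,0,0,0.01,0.2],[0.06,-0.7,-0.004,0,0,0.01,0.2],[0.06,-0.7,-0.004,0,0,0.01,0.2]]' >/dev/null
python3 - <<'E'
from edge import *
pic("wrist","w19");p=eyes.camera_params("wrist");railfit("w19",p)
for X in ([.4494,-.0898,.098],[.4525,-.0338,.098],[.4556,.0221,.098]): collar(X,"w19",p,20)
go([.419,.289,.31],down(0))
E
```

```text
exp corners [[212.0, 134.0], [329.0, 141.0], [320.0, 216.0], [211.0, 210.0]]
comp [214, 135, 116, 16, 598] box->world [[0.496, 0.043], [0.513, 0.042], [0.503, -0.119], [0.486, -0.119]]
comp [232, 206, 30, 6, 107] box->world [[0.401, 0.02], [0.408, 0.019], [0.406, -0.024], [0.399, -0.024]]
comp [272, 208, 30, 6, 114] box->world [[0.397, -0.04], [0.405, -0.041], [0.402, -0.084], [0.395, -0.084]]
row 183 u 314.3 gray 302 319 15 [ 0.4593 -0.0739  0.098 ] [ 0.4593 -0.095   0.098 ]
row 187 u 314.3 gray 302 319 15 [ 0.4541 -0.0742  0.098 ] [ 0.4542 -0.0953  0.098 ]
row 191 u 314.3 gray 302 319 15 [ 0.4489 -0.0744  0.098 ] [ 0.4489 -0.0957  0.098 ]
row 195 u 314.3 gray 310 318 9 [ 0.4437 -0.0847  0.098 ] [ 0.4437 -0.0947  0.098 ]
row 199 u 314.3 gray 309 317 9 [ 0.4384 -0.0837  0.098 ] [ 0.4384 -0.0938  0.098 ]
row 180 u 269.6 gray 264 275 12 [ 0.4631 -0.0268  0.098 ] [ 0.4631 -0.0404  0.098 ]
row 184 u 269.6 gray 264 275 12 [ 0.4579 -0.0268  0.098 ] [ 0.4579 -0.0405  0.098 ]
row 188 u 269.6 gray 263 274 12 [ 0.4527 -0.0256  0.098 ] [ 0.4528 -0.0393  0.098 ]
row 192 u 269.6 gray 265 274 10 [ 0.4475 -0.0282  0.098 ] [ 0.4475 -0.0394  0.098 ]
row 196 u 269.6 gray 265 274 10 [ 0.4423 -0.0282  0.098 ] [ 0.4423 -0.0395  0.098 ]
row 178 u 224.6 gray 221 234 13 [0.4655 0.0263 0.098 ] [0.4656 0.0102 0.098 ]
row 182 u 224.6 gray 221 234 14 [0.4604 0.0265 0.098 ] [0.4604 0.0104 0.098 ]
row 186 u 224.6 gray 221 233 13 [0.4553 0.0266 0.098 ] [0.4553 0.0117 0.098 ]
row 190 u 224.6 gray 221 233 13 [0.4501 0.0268 0.098 ] [0.4501 0.0118 0.098 ]
row 194 u 224.6 gray 221 233 13 [0.4448 0.027  0.098 ] [0.4448 0.012  0.098 ]
t 38.65 pos [ 0.4784 -0.0193  0.3068] eul [-3.141e+00 -3.000e-03  5.000e-03] q [-0.25 -0.2   1.98 -0.    1.37  1.32] F [-0.9  0.2  1.2] op 0.604 ff 0.0
ROW [-1.472e-01 -7.710e-01 -7.300e-03 -1.000e-04  1.000e-03  6.000e-04]
```

All three collars are in place; now back to the stylus.

```bash
python3 -m handwheel '[[-0.147,-0.77,-0.007,0,0,0,0.2],[-0.147,-0.77,-0.007,0,0,0,0.2],[-0.147,-0.77,-0.007,0,0,0,0.2],[-0.147,-0.77,-0.007,0,0,0,0.2],[-0.147,-0.77,-0.007,0,0,0,0.2],[-0.147,-0.77,-0.007,0,0,0,0.2],[-0.147,-0.77,-0.007,0,0,0,0.2]]' >/dev/null
python3 - <<'E'
from h import *
im=pic("wrist","w20");p=eyes.camera_params("wrist");u,v=proj("wrist",[.4095,.3290,.052],p)[0];print(u,v)
hsv=cv2.cvtColor(im,cv2.COLOR_BGR2HSV);x0,y0=int(u)-25,int(v)-25
m=cv2.inRange(hsv[y0:y0+50,x0:x0+50],(0,0,110),(180,60,255));n,l,s,c=cv2.connectedComponentsWithStats(m);i=1+np.argmax(s[1:,4]);ys,xs=np.where(l==i)
e=cv2.fitEllipse(cv2.convexHull(np.stack([xs,ys],1).astype(np.int32)));q=np.array(e[0])+[x0,y0];print(q,e[1],plane("wrist",q,.052,p).round(4))
go([.4098,.329,.093],down(0))
E
```

```text
227.50862246211025 168.72868445968496
[228.23028946 169.00959587] (17.983654022216797, 19.71765899658203) [0.4091 0.328  0.052 ]
t 39.58 pos [0.421  0.2866 0.3107] eul [ 3.14e+00 -4.00e-03 -2.00e-03] q [ 0.4  -0.13  1.91 -0.    1.36  1.97] F [ 0.1 -0.9 -0.3] op 0.599 ff 0.0
ROW [-2.770e-02 -1.066e-01  5.441e-01  4.000e-04  3.000e-04 -8.000e-04]
```

```bash
python3 -m handwheel '[[-0.0277,-0.105,0.1,0,0,0,0.2],[-0.0277,-0.105,0.2,0,0,0,0.2],[-0.0277,-0.105,0.3,0,0,0,0.2],[-0.0277,-0.105,0.45,0,0,0,0.2],[-0.0277,-0.105,0.544,0,0,0,0.2],[-0.0277,-0.105,0.544,0,0,0,0.2],[-0.0277,-0.105,0.544,0,0,0,0.2],[-0.0277,-0.105,0.544,0,0,0,-1],[-0.0277,-0.105,0.544,0,0,0,-1],[-0.0277,-0.105,0.544,0,0,0,-1],[-0.0277,-0.105,0.544,0,0,0,-1]]' 50
python3 -m handwheel '[[0,0,-0.1,0,0,0,-1],[0,0,-0.2,0,0,0,-1],[0,0,-0.2,0,0,0,-1],[0.352,-0.12,-0.2,0,0,0,-1],[0.352,-0.12,-0.2,0,0,0,-1],[0.352,-0.12,-0.2,0,0,0,-1],[0.352,-0.12,-0.2,0,0,0,-1],[0.352,-0.12,-0.2,0,0,0,-1],[0.352,-0.12,-0.2,0,0,0,-1]]'
python3 - <<'E'
from h import *
go([.5505,.3782,.1145],down(0))
E
```

```text
time: 40.95
eef_pos: [0.4104, 0.3305, 0.0956]
tcp_rot: [1.0, 0.0, 0.001, -0.0]
contact_force: [0.3, -1.5, 6.3]
opening: 0.177
finger_force: 48.8
time: 42.08
eef_pos: [0.5488, 0.3777, 0.1734]
tcp_rot: [1.0, 0.0, -0.001, 0.0]
contact_force: [-0.6, -0.3, 0.1]
opening: 0.171
finger_force: 48.8
t 42.08 pos [0.5488 0.3777 0.1734] eul [ 3.141e+00  0.000e+00 -2.000e-03] q [0.45 0.34 1.66 0.   1.15 2.02] F [-0.6 -0.3  0.1] op 0.171 ff 48.8
ROW [ 0.0045 -0.0012  0.1472  0.0002  0.0004  0.    ]
```

```bash
python3 -m handwheel '[[0.004,0,0,0,0,0,-1],[0.004,0,0.08,0,0,0,-1],[0.004,0,0.12,0,0,0,-1],[0.004,0,0.135,0,0,0,-1],[0.004,0,0.142,0,0,0,-1],[0.004,0,0.147,0,0,0,-1],[0.004,0,0.151,0,0,0,-1],[0.004,0,0.151,0,0,0,-1]]'
python3 -m handwheel '[[0,0,0.004,0,0,0,-1],[0,0,0.007,0,0,0,-1],[0,0,0.007,0,0,0,-1]]'
```

```text
time: 43.08
eef_pos: [0.5525, 0.3783, 0.1155]
tcp_rot: [1.0, -0.0, 0.001, -0.0]
contact_force: [-2.0, -1.3, 5.5]
opening: 0.17
finger_force: 49.3
time: 43.45
eef_pos: [0.553, 0.3786, 0.1152]
tcp_rot: [1.0, -0.0, 0.001, -0.0]
contact_force: [-4.6, -2.9, 13.0]
opening: 0.171
finger_force: 50.0
```

```bash
python3 -m handwheel '[[0,0,-0.1,0,0,0,-1],[0,0,-0.16,0,0,0,-1],[-0.356,0.12,-0.16,0,0,0,-1],[-0.356,0.12,-0.16,0,0,0,-1],[-0.356,0.12,-0.16,0,0,0,-1],[-0.356,0.12,-0.16,0,0,0,-1],[-0.356,0.12,-0.16,0,0,0,-1],[-0.356,0.12,-0.16,0,0,0,-1]]' 
python3 - <<'E'
from h import *
go([.4100,.3285,.0960])
E
```

```text
time: 44.45
eef_pos: [0.4107, 0.3304, 0.1751]
tcp_rot: [1.0, -0.0, 0.001, -0.0]
contact_force: [0.2, 0.6, -0.6]
opening: 0.172
finger_force: 48.9
t 44.45 pos [0.4107 0.3304 0.1751] eul [-3.141e+00  1.000e-03 -2.000e-03] q [ 0.48  0.04  2.   -0.    1.1   2.06] F [ 0.2  0.6 -0.6] op 0.172 ff 48.9
ROW [-0.0021  0.0048  0.1978  0.      0.      0.    ]
```

```bash
python3 -m handwheel '[[-0.002,0.004,0.1,0,0,0,-1],[-0.002,0.004,0.15,0,0,0,-1],[-0.002,0.004,0.185,0,0,0,-1],[-0.002,0.004,0.195,0,0,0,-1],[-0.002,0.004,0.199,0,0,0,-1],[-0.002,0.004,0.199,0,0,0,-1]]' 
python3 -m handwheel '[[0,0,0,0,0,0,0],[0,0,0,0,0,0,0],[0,0,0,0,0,0,0],[0,0,-0.1,0,0,0,0],[0,0,-0.25,0,0,0,0],[0,0,-0.4,0,0,0,0],[0,0,-0.54,0,0,0,0],[0,0,-0.54,0,0,0,0]]' 
python3 - <<'E'
from edge import *
im=pic("wrist","w21");p=eyes.camera_params("wrist");u,v=proj("wrist",[.4095,.3290,.052],p)[0]
hsv=cv2.cvtColor(im,cv2.COLOR_BGR2HSV);x0,y0=int(u)-25,int(v)-25
m=cv2.inRange(hsv[y0:y0+50,x0:x0+50],(0,0,110),(180,60,255));n,l,s,c=cv2.connectedComponentsWithStats(m);i=1+np.argmax(s[1:,4]);ys,xs=np.where(l==i)
e=cv2.fitEllipse(cv2.convexHull(np.stack([xs,ys],1).astype(np.int32)));q=np.array(e[0])+[x0,y0];print(q,e[1],plane("wrist",q,.052,p).round(4))
u,v=proj("wrist",[.4095,.329,.118],p)[0];g=cv2.cvtColor(im,cv2.COLOR_BGR2GRAY)
print("handle top exp",u,v,[int(x) for x in g[int(v),int(u)-14:int(u)+15]])
a=cv2.imread("pics/side0.png").astype(int);b=pic("side","s21").astype(int);d=(np.abs(a-b).max(2)>45).astype(np.uint8)
n,l,s,c=cv2.connectedComponentsWithStats(cv2.morphologyEx(d,cv2.MORPH_OPEN,np.ones((3,3),np.uint8)))
print("side changes",[s[i].tolist() for i in range(1,n) if s[i,4]>15])
E
```

```text
time: 45.2
eef_pos: [0.4092, 0.3288, 0.096]
tcp_rot: [1.0, -0.0, 0.001, -0.0]
contact_force: [0.2, -0.3, -0.3]
opening: 0.174
finger_force: 48.9
time: 46.2
eef_pos: [0.4107, 0.3296, 0.3181]
tcp_rot: [1.0, -0.0, 0.006, -0.003]
contact_force: [0.6, -1.2, 0.2]
opening: 0.501
finger_force: 0.0
[260.01164055 164.19070435] (18.304101943969727, 19.106910705566406) [0.4053 0.3268 0.052 ]
handle top exp 258.33752931100173 171.48518968252725 [45, 49, 52, 51, 53, 52, 50, 52, 58, 61, 30, 17, 37, 36, 34, 36, 38, 37, 43, 32, 20, 0, 148, 118, 48, 52, 56, 55, 56]
side changes [[377, 36, 51, 50, 1309], [473, 39, 16, 7, 75], [434, 49, 27, 35, 607], [349, 61, 28, 15, 255], [505, 61, 4, 5, 18], [168, 85, 97, 89, 3429], [179, 84, 251, 282, 20247], [397, 89, 46, 44, 678], [451, 117, 10, 6, 38], [184, 172, 12, 17, 99], [444, 177, 68, 156, 5647], [426, 187, 22, 10, 96], [267, 189, 34, 28, 449], [256, 208, 32, 20, 284], [483, 212, 4, 7, 25], [256, 223, 22, 12, 104], [452, 230, 18, 13, 174], [185, 249, 8, 9, 34], [435, 266, 7, 4, 22], [439, 335, 9, 17, 104], [398, 353, 54, 31, 1272], [161, 356, 44, 28, 479]]
```

```bash
python3 -m handwheel '[[0.03,0.1,-0.03,0,0,0,0],[0.03,0.1,-0.03,0,0,0,0],[0.03,0.1,-0.03,0,0,0,0]]' 
python3 - <<'E'
from edge import *
def fl(f,p=None):
    im=cv2.imread(f"pics/{f}_raw.png");u,v=proj("wrist",[.4095,.3290,.052],p)[0]
    hsv=cv2.cvtColor(im,cv2.COLOR_BGR2HSV);x0,y0=int(u)-25,int(v)-25
    m=cv2.inRange(hsv[y0:y0+50,x0:x0+50],(0,0,110),(180,60,255));n,l,s,c=cv2.connectedComponentsWithStats(m);i=1+np.argmax(s[1:,4]);ys,xs=np.where(l==i)
    e=cv2.fitEllipse(cv2.convexHull(np.stack([xs,ys],1).astype(np.int32)));q=np.array(e[0])+[x0,y0];print(f,q,e[1],plane("wrist",q,.052,p).round(4))
pic("wrist","w22");fl("w22")
p=eyes.camera_params("wrist");railfit("w22",p)
for X in ([.4494,-.0898,.098],[.4525,-.0338,.098],[.4556,.0221,.098]): print(proj("wrist",X,p)[0].round(0))
# rack in side view: rail-coloured pixels now vs right after third placing
st()
E
```

```text
time: 46.68
eef_pos: [0.4199, 0.2883, 0.3211]
tcp_rot: [1.0, -0.0, -0.002, 0.0]
contact_force: [0.2, 1.1, 0.0]
opening: 0.502
finger_force: 0.0
w22 [230.03042984 167.46249008] (18.018856048583984, 19.40201187133789) [0.4073 0.3286 0.052 ]
exp corners [[435.0, 90.0], [553.0, 97.0], [526.0, 175.0], [417.0, 170.0]]
comp [435, 91, 77, 10, 370] box->world [[0.505, 0.044], [0.512, 0.045], [0.506, -0.061], [0.499, -0.062]]
comp [418, 165, 94, 10, 262] box->world [[0.402, 0.05], [0.408, 0.051], [0.4, -0.089], [0.394, -0.09]]
[564. 142.]
[519. 139.]
[474. 137.]
t 46.73 pos [0.4199 0.2886 0.3213] eul [ 3.141 -0.    -0.005] q [ 0.4  -0.13  1.89  0.    1.38  1.97] F [ 0.3 -0.3  0.9] op 0.505 ff 0.0
```

```bash
python3 -c "
from plant import ctrl; print(ctrl.sign_off())"
```

```text
the job is handed in; nothing more can be done
None
```

I handed the job in at about 47 s: booking opened, three collars in the rack one to a slot, scanner trigger squeezed home and released, booking closed, and the stylus back in its block, but I viewed 15 pictures against the limit of 14 and checked the bystanders only by watching contact forces.

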